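# Candles back into their own holders

## Robot

A 7-joint arm with a two-finger parallel gripper is mounted at the origin on the work surface. World frame = base frame: x ahead of the robot, y to its left, z up, the work surface at z = 0. Lengths are in m, angles in rad, forces in N, time in s.
With the tool pointing down it reaches from about 0.425 to 0.875 m from the base axis. Payload 4.7 kg.
Tool frame: the origin (TCP) lies at the very end of the fingers, on their centre line; the grasp point (between the pads) lies 19 mm behind it; x points along the fingers, z is the direction in which the jaws open and shut, and the axes are right-handed (so a half turn about x gives the same grasp; the last joint's range is limited). The gripper opens to 87 mm and grips with 3 to 60 N. Pads are 19 mm wide; open, the fingers measure 117 mm over their backs; the gripper's body (75 mm by 190 mm) begins 51 mm behind the grasp point.
Start: joints at [-1.251, 0.321, -0.07, 1.45, 0.023, 1.371, -0.057], TCP at [0.196, 0.62, 0.223] pointing down, gripper open.
Joint ranges: [-2.86, 2.86], [-0.3, 2.09], [-1.38, 1.24], [0.06, 2.45], [-1.56, 4.7], [0.09, 2.05], [-2.69, 2.69]. Speed limits (rad/s): [2.57, 2.57, 3.14, 3.14, 3.14, 3.14, 3.14].

## Interface

Orientations are given as a rotation vector (axis times angle).
In Python, from bench import telemetry, viewer, workorder gives the robot as it stands.
- The arm moves only by the shell command python3 -m creep 'ROWS' [FORCE]. ROWS is JSON, a list of rows, each an object of numbers: "fingers": the opening, from 0 (shut) to 1 (fully open); "x", "y", "z": the shift along the tool's x, y, z in units of 40 mm (1.0 is 40 mm); "twist": the turn about the tool's x in units of 5 degrees (1.0 is 5 degrees). In form: [{"fingers": .., "x": .., "y": .., "z": .., "twist": ..}, ...]. A call has 1 to 20 rows; each row is the pose to reach, as a shift and turn from the pose commanded when the call began, along the tool's axes at that moment; what a row does not reach only later rows make up. A row lasts 1/12 s, in which the tool goes at most 41.7 mm and 7.16 degrees, less where a joint would pass 70% of its speed; a pose out of reach is approached as far as the arm can. A call with a gripper value outside its range is refused whole. The fingers move at their own pace and stop on an object; FORCE is the grip in N (left out, the last holds). Time passes only in rows, so rows that repeat a pose let the fingers close. It gives the time, the measured TCP pose, the force and the opening at its end, in the units of the state.
- telemetry.get_state(): the state, without advancing time (a new reading comes with each control period).
- viewer.get_image(name): name is "scene" or "top" or "wrist"; returns a dict with "pixels" (420x560x3 uint8, red, green, blue), "z_map" (420x560 float32, m along the optical axis (not along the pixel's ray), 0 where there is no reading), "K" (3x3 intrinsics, pixels), "xyz" and "attitude" of the camera in the world. Camera axes: x right, y up, looking along -z (the intrinsics and any distortion apply to the point x, -y, -z); pixel columns grow to the right and rows downward; lengths in m; the calibration is good to about 2 mm. The wrist camera is an equidistant fisheye: a pixel r from the principal point sees the ray r / f radians off the axis. A picture is of the moment at which its call begins.
- workorder.close_job(): hands the job in, once; it reports no verdict.
The state is a dict: "time": time; "joint_positions": joint angles; "qd": joint speeds; "joint_torque": joint torques, N m; "position": TCP position; "tool_rot": TCP orientation; "ft_force": force on the tool from outside, world axes, zero at the start; "torque": the same for the moment, N m; "grip_width": opening from 0.0 (shut) to 1.0 (fully open).
Only numpy, scipy, OpenCV 4.12 (cv2) and the standard library are available. Lean on these libraries where they do the work, as an engineer would, in place of code of your own. Each camera call takes 0.05 s, during which the arm holds its last target.

## Task

The candles for the class's three wooden holders were put in the wrong ones: move them so that each candle stands upright, down in the bore of its own holder - the thick candle in the round turned holder, the middle one in the oblong holder, the slim one in the square stepped holder. Every holder is taken, so stand one candle on the bare plywood offcut meanwhile, never on the red bench cover, where the wax would stain. Set candles down rather than dropping them, let none fall over, and leave the holders, the sanding block, the tape measure and the tin where they are.

Things in the scene. Friction and masses are not known exactly. Their poses are not given: they have to be found in the camera images.
- candle_wide: the thick cream wax candle: upright cylinder 60 mm across, 70 mm high (a thin 7 mm wick sticks up from the middle of its top). Origin: centre of its underside, z up along the candle. 0.12 to 0.25 kg. At the start it stands on top of the square holder, over the bore that is too small for it. It belongs in the round holder.
- candle_mid: the middle cream wax candle: upright cylinder 44 mm across, 80 mm high plus wick. Origin: centre of its underside, z up. About 0.11 kg. At the start it stands in the round holder's bore, with its lowest 12 mm below the rim. It belongs in the oblong holder.
- candle_slim: the slim cream wax candle: upright cylinder 28 mm across, 90 mm high plus wick. Origin: centre of its underside, z up. About 0.06 kg. At the start it stands in the oblong holder's bore, with its lowest 12 mm below the rim. It belongs in the square holder.
- holder_square: loose wooden candle holder (0.22 kg), two square steps: foot 98 x 98 mm, 16 mm high, upper step 76 x 76 mm, its top face 38 mm above the bench. In the middle of the top a round bore 42 mm across and 12 mm deep (its floor 26 mm above the bench). Origin: centre of its underside, z up, x and y along its sides; the bore lies straight above the origin.
- holder_oblong: loose wooden candle holder (0.30 kg), an oblong block: foot 134 x 98 mm, upper part 120 x 84 mm, top face 38 mm above the bench. In the middle of the top a round bore 58 mm across and 12 mm deep (its floor 26 mm above the bench). Origin: centre of its underside, z up, x along its length; the bore lies straight above the origin.
- holder_round: loose wooden candle holder (0.32 kg), turned round: foot 138 mm across, upper part 116 mm across, top face 38 mm above the bench. In the middle of the top a round bore 76 mm across and 12 mm deep (its floor 26 mm above the bench). Origin: centre of its underside, z up; the bore lies straight above the origin.
- offcut: flat square of bare plywood 120 x 120 x 9 mm, fixed to the bench, empty at the start: the free spot. Origin: centre of its underside, z up, x and y along its sides; its upper face is 9 mm above the bench. Nothing on the bench nearer than 70 mm to its centre. Holders and offcut lie anywhere among each other, centres at least 160 mm apart.
- sanding_block: bystander: cork sanding block 95 x 54 mm, 30 mm high, loose among the holders. Origin: centre of its underside, x along its length. To be left alone.
- tape_measure: bystander: black and yellow tape measure standing on its edge, 66 x 36 mm (with its nose 83 mm long), 62 mm high, loose among the holders. Origin: centre of its underside, x along its length, nose towards -x. To be left alone.
- varnish_tin: bystander: round metal tin 72 mm across, 69 mm high, loose among the holders. Origin: centre of its underside. To be left alone. The other equipment is fixed and stands farther out: low things (under 0.12 m) more than 0.70 m ahead of the robot, low things more than 0.40 m to its sides and things up to 0.28 m high more than 0.58 m to its sides.
Mind the look-alikes: they are no part of the job. What is shaped like the holder_oblong but blue is not meant. Leave any purple look-alike of the candle_mid alone.

How it is judged:
By the outcome, as a careful person would: the job done as asked, in the order asked, and still so for the second after the job is handed in, with the robot touching nothing.
It also fails if it takes over 120 s, if anything falls off the work surface, if the arm or the gripper's body presses on something with over 40 N, if the wrist force passes 120 N, or if a joint passes its speed limit or range.

## Working session

There is one attempt and no reset: what is moved stays moved. The work goes in short steps, Python scripts to look and compute and a shell command to move; the robot and the scene stay as the last step left them, time stands still between calls to the robot, and variables do not carry over. Pictures are saved under pics/ and viewed, and the job is handed in when it is done.

```bash
ls; mkdir -p pics; python3 - <<'E'
from bench import telemetry, viewer
import cv2
s=telemetry.get_state()
for k in s: print(k,s[k])
for n in ["scene","top","wrist"]:
    d=viewer.get_image(n); cv2.imwrite(f"pics/{n}0.png",d["pixels"][...,::-1]); print(n,d["K"],d["xyz"],d["attitude"],[k for k in d])
E
```

```text
pics
time 0.0
joint_positions [-1.25086105  0.32179943 -0.07006879  1.4516619   0.02261911  1.37080771
 -0.0569093 ]
qd [-7.39925161e-04  1.00614403e-03  1.46188124e-03 -4.34486268e-04
 -5.36284710e-06  1.24807627e-03 -6.36986443e-04]
joint_torque [-2.63482752e-04 -4.91284525e+01 -4.04180037e-01 -3.12524915e+01
 -6.40406320e-02  4.40571865e-02  1.82085441e-04]
position [0.19560632 0.61929132 0.22148329]
tool_rot [-0.98223825  1.3399841   0.98022377]
ft_force [-0.81069276 -0.71212846 -0.42493266]
torque [-0.00732625  0.00833711  0.04283582]
grip_width 1.0003586673288931
scene [[434.00495297   0.         274.89314541]
 [  0.         434.00495297 206.24414728]
 [  0.           0.           1.        ]] [0.99001788 0.67062815 0.76334226] [0.38245224 1.07620148 2.2754692 ] ['pixels', 'z_map', 'K', 'xyz', 'attitude']
top [[385.64828807   0.         278.76983998]
 [  0.         385.64828807 212.96900221]
 [  0.           0.           1.        ]] [ 0.35020307 -0.00412798  0.84651734] [ 0.08603707 -0.07052711 -1.59717037] ['pixels', 'z_map', 'K', 'xyz', 'attitude']
wrist [[325.1922621    0.         275.40795404]
 [  0.         325.1922621  205.09004429]
 [  0.           0.           1.        ]] [0.12235214 0.64321511 0.38433849] [-0.24417705 -0.17858829  1.25532088] ['pixels', 'z_map', 'K', 'xyz', 'attitude']
```

View pics/scene0.png

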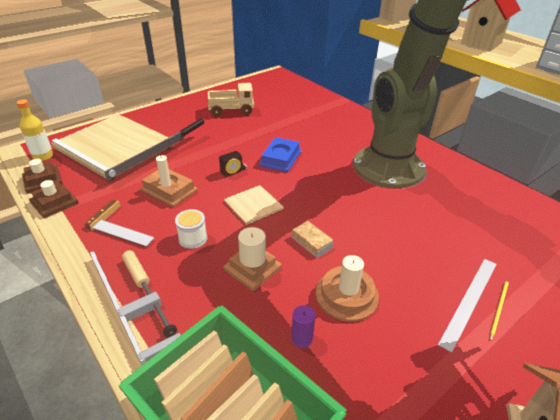

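View pics/top0.png

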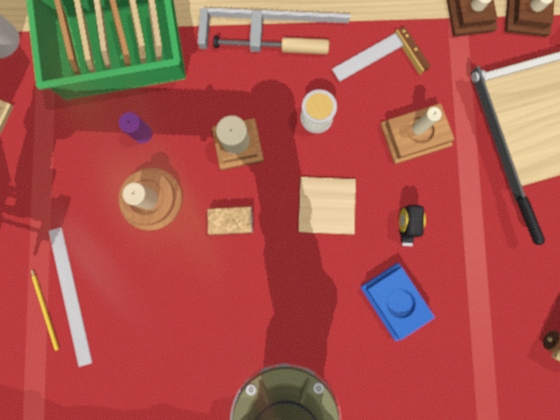

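View pics/wrist0.png

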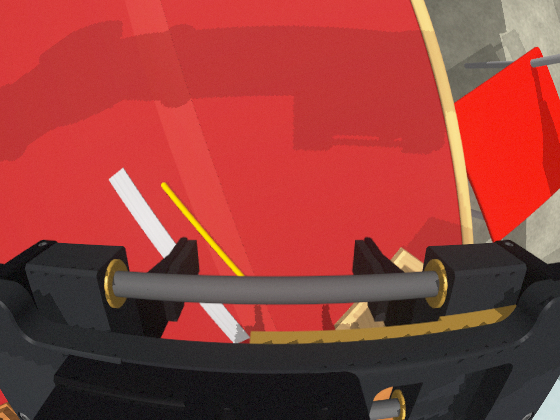

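The overview shows the arm parked to the left (+y). In the top view:

- **Square holder with thick candle:** (238,145)
- **Round holder with mid candle:** (150,198)
- **Oblong holder with slim candle:** (418,132)
- **Offcut:** (327,205)
- **Look-alikes:** the purple candle at (133,126) for candle_mid, and the blue oblong at (398,302) for holder_oblong. The dark holders in the corner, around (475,10) and (530,12), are fixed.

Next I'll measure positions.

```bash
cat > h.py <<'E'
import numpy as np, cv2
from scipy.spatial.transform import Rotation as R
from bench import telemetry, viewer
def cloud(d):
    z=d["z_map"]; K=d["K"]; h,w=z.shape
    u,v=np.meshgrid(np.arange(w),np.arange(h))
    x=(u-K[0,2])/K[0,0]*z; y=(v-K[1,2])/K[1,1]*z
    P=np.stack([x,-y,-z],-1)
    W=P@R.from_rotvec(d["attitude"]).as_matrix().T+d["xyz"]
    W[z==0]=np.nan
    return W
def proj(d,p):
    c=(np.array(p)-d["xyz"])@R.from_rotvec(d["attitude"]).as_matrix(); K=d["K"]
    return K[0,0]*c[0]/-c[2]+K[0,2], K[1,1]*-c[1]/-c[2]+K[1,2]
def ring(P):
    (c,r)=cv2.minEnclosingCircle(P[:,:2].astype(np.float32)); return c,r
E
python3 - <<'E'
from h import *
d=viewer.get_image("top"); W=cloud(d); np.set_printoptions(precision=4,suppress=True)
cv2.imwrite("pics/topcrop.png",cv2.resize(d["pixels"][80:250,100:460,::-1],None,fx=2.2,fy=2.2,interpolation=cv2.INTER_CUBIC))
for (u,v) in [(238,145),(231,125),(240,162),(150,198),(420,140),(434,114),(327,205),(411,222),(230,220),(319,110),(133,130),(398,302),(200,170),(300,260)]: print(u,v,W[v,u])
def sel(box,lo,hi):
    u0,v0,u1,v1=box; P=W[v0:v1,u0:u1].reshape(-1,3); return P[(P[:,2]>lo)&(P[:,2]<hi)]
boxes={"square":(205,105,275,175),"round":(110,160,195,235),"oblong":(370,95,465,170),"offcut":(290,170,365,242),"block":(200,200,260,240),"tape":(390,195,435,250),"tin":(295,85,342,140),"purple":(110,105,160,150)}
zr={"square":[(.03,.043),(.095,.115)],"round":[(.032,.043),(.095,.112)],"oblong":[(.032,.043),(.105,.122)],"offcut":[(.005,.014)],"block":[(.024,.036)],"tape":[(.04,.07)],"tin":[(.05,.08)],"purple":[(.06,.1)]}
for n,b in boxes.items():
    for lo,hi in zr[n]:
        P=sel(b,lo,hi)
        if len(P)<5: print(n,lo,len(P));continue
        c,r=ring(P); rc=cv2.minAreaRect((P[:,:2]*1000).astype(np.float32))
        print(n,lo,len(P),"z",np.median(P[:,2]),"ring",np.round(c,4),round(r,4),"rect",np.round(rc[0],1),np.round(rc[1],1),round(rc[2],1))
E
```

```text
238 145 [0.5649 0.0803 0.0911]
231 125 [0.6013 0.0917 0.1067]
240 162 [0.5473 0.0847 0.0183]
150 198 [0.4658 0.2641 0.0702]
420 140 [ 0.5826 -0.3082  0.0253]
434 114 [ 0.6083 -0.3054  0.1148]
327 205 [ 0.4481 -0.1027  0.0099]
411 222 [ 0.4024 -0.2654  0.0624]
230 220 [0.4193 0.1065 0.0327]
319 110 [ 0.6406 -0.0871  0.0685]
133 130 [0.6066 0.2972 0.0782]
398 302 [ 0.2389 -0.2399  0.0276]
200 170 [0.5357 0.1761 0.002 ]
300 260 [ 0.3305 -0.0402  0.0031]
square 0.03 471 z 0.03892684408077285 ring [0.5918 0.0908] 0.053 rect [591.7  91.5] [77.  76.2] 9.9
square 0.095 747 z 0.10840630732262346 ring [0.5912 0.092 ] 0.0301 rect [591.   92.2] [59.  58.5] 32.3
round 0.032 1285 z 0.03898339179525734 ring [0.4745 0.2853] 0.0583 rect [474.5 284.7] [114.5 113.6] 2.9
round 0.095 429 z 0.10654496711104477 ring [0.4712 0.2837] 0.022 rect [471.1 283.9] [42.6 42.5] 61.9
oblong 0.032 1509 z 0.03875629877392439 ring [ 0.6026 -0.3054] 0.0729 rect [ 603.3 -305.4] [ 84.8 122.3] 16.3
oblong 0.105 188 z 0.11619990320149504 ring [ 0.6093 -0.3037] 0.0142 rect [ 609.2 -303.6] [26.9 26.8] 7.3
offcut 0.005 2998 z 0.01004346587305227 ring [ 0.4388 -0.0995] 0.0916 rect [ 438.3 -105.2] [137. 145.] 82.9
block 0.024 1089 z 0.030539983732252307 ring [0.4224 0.1091] 0.0523 rect [421.  109.8] [54.3 94. ] 1.7
tape 0.04 653 z 0.06161324909350663 ring [ 0.4069 -0.2739] 0.0342 rect [ 407.  -274.7] [39.  65.8] 85.0
tin 0.05 949 z 0.06874856625036518 ring [ 0.6511 -0.0862] 0.0367 rect [651.2 -86.6] [69.1 72.6] 88.1
purple 0.06 431 z 0.08005945508965195 ring [0.6237 0.3054] 0.0225 rect [623.6 305. ] [43.2 42.9] 87.1
```

View pics/topcrop.png

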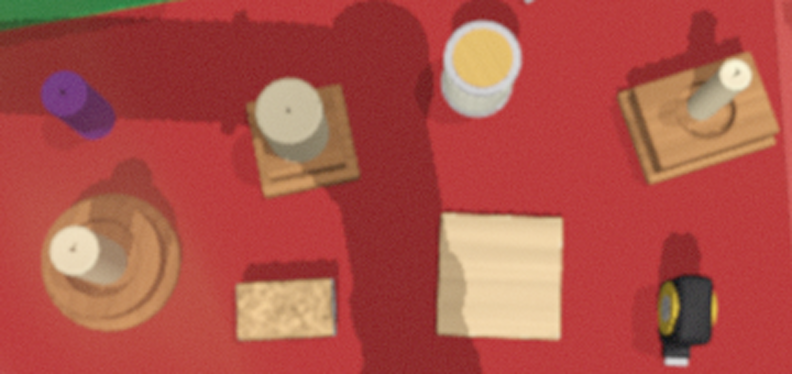

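Measured sizes match the specification: 59 vs 60, 43 vs 44, 27 vs 28, holder tops 77x76, 122x85 and radius 58. Heights read about 1 mm high.

Plan: wide to offcut, slim to square, mid to oblong, wide to round. First I'll make a close crop for the choice check and write a helper that converts targets into row units.

```bash
cat >> h.py <<'E'
def plan(x,y,z,yaw=None):
    "yaw = world angle of tool z (jaw axis), deg"
    s=telemetry.get_state(); M=R.from_rotvec(s["tool_rot"]).as_matrix(); p=np.array(s["position"])
    t=M.T@(np.array([x,y,z])-p)/0.04
    a=np.degrees(np.arctan2(M[1,2],M[0,2]))
    print("t",round(s["time"],2),"pos",np.round(p,4),"toolx",np.round(M[:,0],3),"jaw yaw",round(a,1),"grip",round(s["grip_width"]*87,1),"F",np.round(s["ft_force"],1),"q",np.round(s["joint_positions"],2))
    print("rows xyz units",np.round(t,3))
    if yaw is not None:
        d=(yaw-a+90)%180-90
        # world ccw turn = twist negative when tool x points down
        print("twist units",round(-d/5,2),"alt",round(-(d-np.sign(d)*180)/5,2))
E
python3 - <<'E'
from h import *
d=viewer.get_image("top")
cv2.imwrite("pics/c1.png",cv2.resize(d["pixels"][95:180,190:290,::-1],None,fx=6,fy=6,interpolation=cv2.INTER_CUBIC))
plan(.591,.092,.20,0)
M=R.from_rotvec(telemetry.get_state()["tool_rot"]).as_matrix();print(M.round(3))
E
```

```text
t 0.25 pos [0.1956 0.6196 0.2221] toolx [-0.    -0.001 -1.   ] jaw yaw 72.5 grip 87.1 F [-0.4  0.2 -0.3] q [-1.25  0.32 -0.07  1.45  0.02  1.37 -0.06]
rows xyz units [  0.56  -13.396  -9.603]
twist units 14.5 alt -21.5
[[-0.    -0.954  0.301]
 [-0.001  0.301  0.954]
 [-1.    -0.    -0.001]]
```

View pics/c1.png

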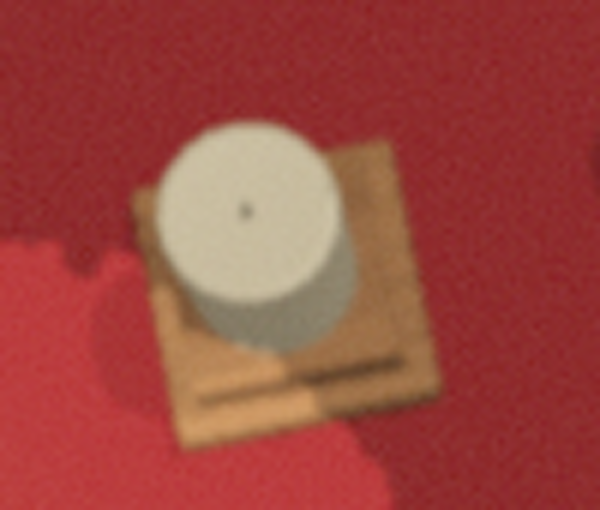

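The crop confirms the thick cream candle on the square stepped holder, wick at (246,210). First reach: a high transit.

```bash
python3 -m creep '[{"fingers":1,"x":0,"y":-0.3,"z":-0.2,"twist":0.3},{"fingers":1,"x":0,"y":-0.8,"z":-0.6,"twist":1},{"fingers":1,"x":0,"y":-1.5,"z":-1.1,"twist":2},{"fingers":1,"x":0,"y":-2.2,"z":-1.6,"twist":3},{"fingers":1,"x":0,"y":-3,"z":-2.2,"twist":4},{"fingers":1,"x":0,"y":-3.8,"z":-2.8,"twist":5},{"fingers":1,"x":0,"y":-4.6,"z":-3.4,"twist":6},{"fingers":1,"x":0,"y":-5.4,"z":-4,"twist":7},{"fingers":1,"x":0,"y":-6.2,"z":-4.5,"twist":8},{"fingers":1,"x":0,"y":-7,"z":-5,"twist":9},{"fingers":1,"x":0,"y":-7.8,"z":-5.6,"twist":10},{"fingers":1,"x":0,"y":-8.6,"z":-6.2,"twist":11},{"fingers":1,"x":0,"y":-9.4,"z":-6.8,"twist":12},{"fingers":1,"x":0,"y":-10.2,"z":-7.4,"twist":13},{"fingers":1,"x":0,"y":-11,"z":-8,"twist":14},{"fingers":1,"x":0,"y":-11.8,"z":-8.5,"twist":14},{"fingers":1,"x":0,"y":-12.6,"z":-9,"twist":14},{"fingers":1,"x":0,"y":-13.1,"z":-9.4,"twist":14},{"fingers":1,"x":0,"y":-13.4,"z":-9.6,"twist":14},{"fingers":1,"x":0,"y":-13.4,"z":-9.6,"twist":14}]' 20; python3 -c "
from h import *
plan(.591,.092,.20,0)"
```

```text
time: 1.92
position: [0.5926, 0.0861, 0.2226]
tool_rot: [-0.029, 1.57, 0.025]
ft_force: [0.0, -0.6, -0.4]
grip_width: 0.997
t 1.92 pos [0.5926 0.0861 0.2226] toolx [ 0.001 -0.002 -1.   ] jaw yaw 2.0 grip 86.7 F [ 0.  -0.6 -0.4] q [-0.6   0.22  0.48  1.6  -0.1   1.34 -0.07]
rows xyz units [ 0.565  0.15  -0.036]
twist units 0.39 alt -35.61
```

```bash
python3 -m creep '[{"fingers":1,"x":0.3,"y":0.1,"z":-0.04,"twist":0},{"fingers":1,"x":0.8,"y":0.15,"z":-0.04,"twist":0},{"fingers":1,"x":1.3,"y":0.15,"z":-0.04,"twist":0},{"fingers":1,"x":1.6,"y":0.15,"z":-0.04,"twist":0},{"fingers":1,"x":1.6,"y":0.15,"z":-0.04,"twist":0},{"fingers":1,"x":1.6,"y":0.15,"z":-0.04,"twist":0}]'; python3 -c "
from h import *
plan(.591,.092,.058,0)
d=viewer.get_image('wrist');cv2.imwrite('pics/w1.png',d['pixels'][...,::-1])
d=viewer.get_image('scene');cv2.imwrite('pics/s1.png',d['pixels'][...,::-1])"
```

```text
time: 2.42
position: [0.5883, 0.0992, 0.1579]
tool_rot: [-0.035, 1.572, 0.035]
ft_force: [-0.5, -0.2, 0.6]
grip_width: 1.002
t 2.42 pos [0.5883 0.0992 0.1579] toolx [-0.002  0.    -1.   ] jaw yaw 2.6 grip 87.2 F [-0.5 -0.2  0.6] q [-0.61  0.26  0.47  1.69 -0.13  1.22 -0.07]
rows xyz units [ 2.497 -0.184  0.064]
twist units 0.51 alt -35.49
```

View pics/w1.png

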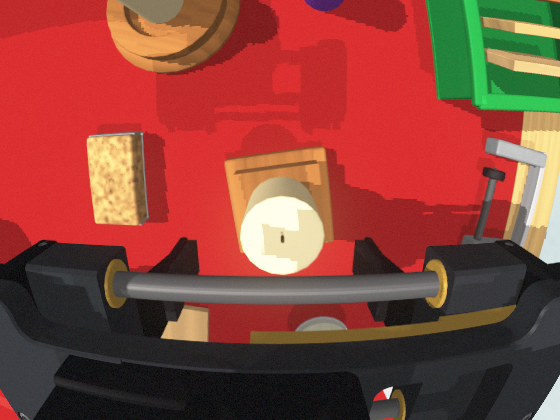

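View pics/s1.png

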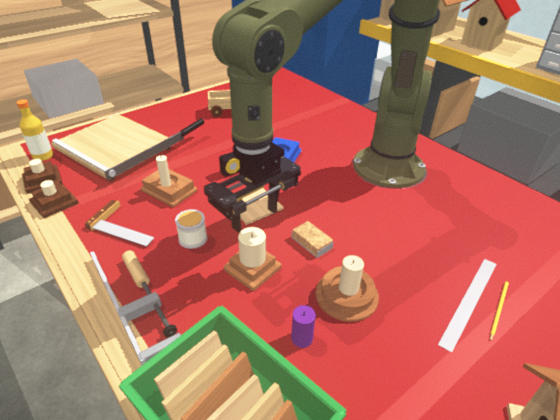

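Wrist view: the thick candle's wick at (282,238) lies centred between the finger tips (180 and 370). The arm had not quite settled earlier, so I'll correct by -7 mm in y and descend.

```bash
python3 -m creep '[{"fingers":1,"x":0.2,"y":-0.18,"z":0.06,"twist":0.5},{"fingers":1,"x":0.4,"y":-0.18,"z":0.06,"twist":0.5},{"fingers":1,"x":0.8,"y":-0.18,"z":0.06,"twist":0.5},{"fingers":1,"x":0.8,"y":-0.18,"z":0.06,"twist":0.5},{"fingers":1,"x":0.8,"y":-0.18,"z":0.06,"twist":0.5},{"fingers":1,"x":0.8,"y":-0.18,"z":0.06,"twist":0.5}]'; python3 -c "
from h import *
plan(.591,.092,.058,0)
d=viewer.get_image('scene');p=telemetry.get_state()['position'];print(proj(d,p));cv2.imwrite('pics/s2.png',cv2.resize(d['pixels'][100:320,150:370,::-1],None,fx=2.7,fy=2.7))
print(proj(d,[.591,.092,.115]))"
```

```text
time: 3.02
position: [0.5925, 0.0914, 0.1274]
tool_rot: [0.0, 1.57, 0.0]
ft_force: [-0.3, 0.4, 0.7]
grip_width: 0.998
t 3.02 pos [0.5925 0.0914 0.1274] toolx [ 0.001  0.    -1.   ] jaw yaw 0.0 grip 86.9 F [-0.3  0.4  0.7] q [-0.6   0.29  0.47  1.72 -0.14  1.16 -0.08]
rows xyz units [ 1.734  0.014 -0.039]
twist units 0.0 alt -36.0
(np.float64(251.7408001292044), np.float64(228.8063895181645))
(np.float64(252.69285770584804), np.float64(232.90247149144898))
```

View pics/s2.png

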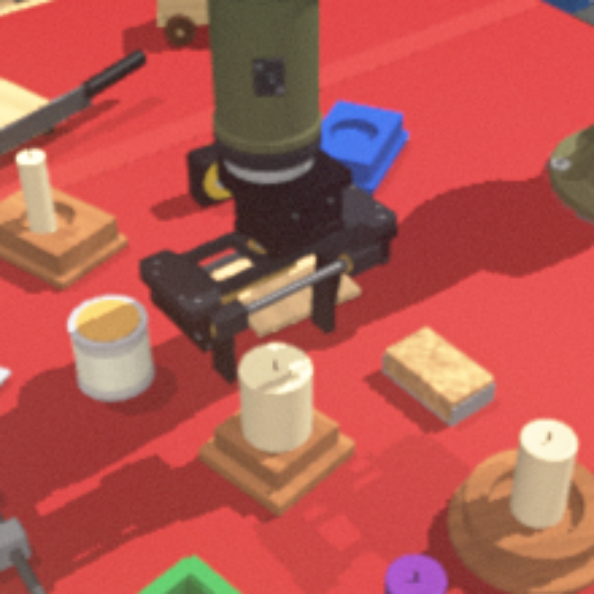

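The finger tips' midpoint at (252,230) matches the TCP projection (252,229), and the tips straddle the candle. I'll descend and grip.

```bash
python3 -m creep '[{"fingers":1,"x":0.2,"y":0,"z":-0.04,"twist":0},{"fingers":1,"x":0.6,"y":0,"z":-0.04,"twist":0},{"fingers":1,"x":1,"y":0,"z":-0.04,"twist":0},{"fingers":1,"x":1.4,"y":0,"z":-0.04,"twist":0},{"fingers":1,"x":1.65,"y":0,"z":-0.04,"twist":0},{"fingers":1,"x":1.73,"y":0,"z":-0.04,"twist":0},{"fingers":1,"x":1.73,"y":0,"z":-0.04,"twist":0},{"fingers":1,"x":1.73,"y":0,"z":-0.04,"twist":0},{"fingers":0.85,"x":1.73,"y":0,"z":-0.04,"twist":0},{"fingers":0.78,"x":1.73,"y":0,"z":-0.04,"twist":0},{"fingers":0.72,"x":1.73,"y":0,"z":-0.04,"twist":0},{"fingers":0.66,"x":1.73,"y":0,"z":-0.04,"twist":0},{"fingers":0.6,"x":1.73,"y":0,"z":-0.04,"twist":0},{"fingers":0.6,"x":1.73,"y":0,"z":-0.04,"twist":0},{"fingers":0.6,"x":1.73,"y":0,"z":-0.04,"twist":0}]' 20; python3 -c "
from h import *
plan(.591,.092,.2,0)"
```

```text
time: 4.32
position: [0.5911, 0.0912, 0.0578]
tool_rot: [0.001, 1.57, -0.0]
ft_force: [1.5, 0.2, 0.9]
grip_width: 0.685
t 4.32 pos [0.5911 0.0912 0.0578] toolx [ 0.001  0.    -1.   ] jaw yaw -0.0 grip 59.6 F [1.5 0.2 0.9] q [-0.58  0.37  0.46  1.78 -0.18  1.03 -0.05]
rows xyz units [-3.555e+00  2.000e-02  3.000e-03]
twist units -0.0 alt 36.0
```

Gripped at 59.6 mm, as expected for this candle. Now lift and carry it to the offcut at about (0.447, -0.104).

```bash
python3 -m creep '[{"fingers":0.6,"x":-0.2,"y":0,"z":0},{"fingers":0.6,"x":-0.6,"y":0,"z":0},{"fingers":0.6,"x":-1.2,"y":0,"z":0},{"fingers":0.6,"x":-1.8,"y":0,"z":0},{"fingers":0.6,"x":-2.3,"y":-0.2,"z":-0.1},{"fingers":0.6,"x":-2.5,"y":-0.6,"z":-0.4},{"fingers":0.6,"x":-2.5,"y":-1.1,"z":-0.8},{"fingers":0.6,"x":-2.5,"y":-1.7,"z":-1.2},{"fingers":0.6,"x":-2.5,"y":-2.3,"z":-1.7},{"fingers":0.6,"x":-2.5,"y":-2.9,"z":-2.1},{"fingers":0.6,"x":-2.5,"y":-3.5,"z":-2.5},{"fingers":0.6,"x":-2.5,"y":-4.1,"z":-3},{"fingers":0.6,"x":-2.5,"y":-4.5,"z":-3.3},{"fingers":0.6,"x":-2.5,"y":-4.8,"z":-3.5},{"fingers":0.6,"x":-2.5,"y":-4.9,"z":-3.6},{"fingers":0.6,"x":-2.5,"y":-4.9,"z":-3.6},{"fingers":0.6,"x":-2.5,"y":-4.9,"z":-3.6},{"fingers":0.6,"x":-2.5,"y":-4.9,"z":-3.6}]'; python3 -c "
from h import *
plan(.447,-.104,.029,0)
d=viewer.get_image('top');cv2.imwrite('pics/t2.png',d['pixels'][...,::-1])
d=viewer.get_image('scene');cv2.imwrite('pics/s3.png',d['pixels'][...,::-1])"
```

```text
t 4.32 pos [0.5911 0.0912 0.0578] toolx [ 0.001  0.    -1.   ] jaw yaw -0.0 grip 59.6 F [1.5 0.2 0.9] q [-0.58  0.37  0.46  1.78 -0.18  1.03 -0.05]
rows xyz units [ 0.714 -4.882 -3.601]
twist units -0.0 alt 36.0$[0]: bad value
```

View pics/s3.png

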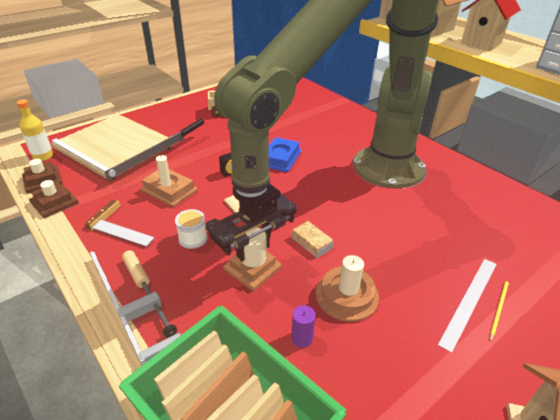

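The call was refused because it had no twist key, so nothing moved. Resending with twist.

```bash
python3 -m creep '[{"fingers":0.6,"x":-0.2,"y":0,"z":0,"twist":0},{"fingers":0.6,"x":-0.6,"y":0,"z":0,"twist":0},{"fingers":0.6,"x":-1.2,"y":0,"z":0,"twist":0},{"fingers":0.6,"x":-1.8,"y":0,"z":0,"twist":0},{"fingers":0.6,"x":-2.3,"y":-0.2,"z":-0.1,"twist":0},{"fingers":0.6,"x":-2.5,"y":-0.6,"z":-0.4,"twist":0},{"fingers":0.6,"x":-2.5,"y":-1.1,"z":-0.8,"twist":0},{"fingers":0.6,"x":-2.5,"y":-1.7,"z":-1.2,"twist":0},{"fingers":0.6,"x":-2.5,"y":-2.3,"z":-1.7,"twist":0},{"fingers":0.6,"x":-2.5,"y":-2.9,"z":-2.1,"twist":0},{"fingers":0.6,"x":-2.5,"y":-3.5,"z":-2.5,"twist":0},{"fingers":0.6,"x":-2.5,"y":-4.1,"z":-3,"twist":0},{"fingers":0.6,"x":-2.5,"y":-4.5,"z":-3.3,"twist":0},{"fingers":0.6,"x":-2.5,"y":-4.8,"z":-3.5,"twist":0},{"fingers":0.6,"x":-2.5,"y":-4.9,"z":-3.6,"twist":0},{"fingers":0.6,"x":-2.5,"y":-4.9,"z":-3.6,"twist":0},{"fingers":0.6,"x":-2.5,"y":-4.9,"z":-3.6,"twist":0},{"fingers":0.6,"x":-2.5,"y":-4.9,"z":-3.6,"twist":0}]'; python3 -c "
from h import *
plan(.447,-.104,.029,0)
d=viewer.get_image('top');cv2.imwrite('pics/t2.png',d['pixels'][...,::-1])
d=viewer.get_image('scene');cv2.imwrite('pics/s4.png',d['pixels'][...,::-1])"
```

```text
time: 5.92
position: [0.4472, -0.1034, 0.1574]
tool_rot: [-0.001, 1.571, 0.001]
ft_force: [0.1, -0.5, -2.0]
grip_width: 0.684
t 5.92 pos [ 0.4472 -0.1034  0.1574] toolx [ 0.  0. -1.] jaw yaw 0.1 grip 59.5 F [ 0.1 -0.5 -2. ] q [-0.46 -0.07  0.61  2.01  0.05  1.19  0.14]
rows xyz units [ 3.21  -0.014 -0.006]
twist units 0.02 alt -35.98
```

View pics/s4.png

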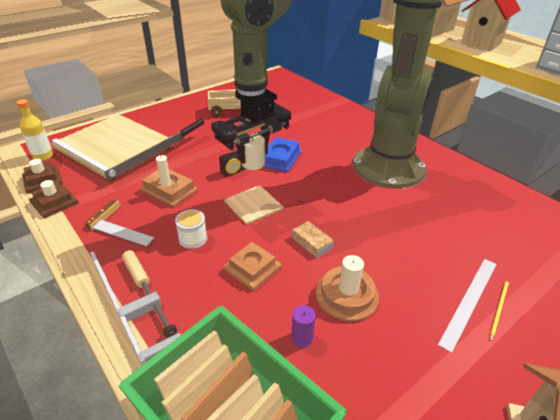

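The candle hangs upright at (255,150) and the square bore is empty at (252,262). Lowering to just above the offcut, then slow contact.

```bash
python3 -m creep '[{"fingers":0.6,"x":0.2,"y":0,"z":0,"twist":0},{"fingers":0.6,"x":0.6,"y":0,"z":0,"twist":0},{"fingers":0.6,"x":1.1,"y":0,"z":0,"twist":0},{"fingers":0.6,"x":1.6,"y":0,"z":0,"twist":0},{"fingers":0.6,"x":2.1,"y":0,"z":0,"twist":0},{"fingers":0.6,"x":2.5,"y":0,"z":0,"twist":0},{"fingers":0.6,"x":2.8,"y":0,"z":0,"twist":0},{"fingers":0.6,"x":3,"y":0,"z":0,"twist":0},{"fingers":0.6,"x":3.1,"y":0,"z":0,"twist":0},{"fingers":0.6,"x":3.15,"y":0,"z":0,"twist":0},{"fingers":0.6,"x":3.18,"y":0,"z":0,"twist":0},{"fingers":0.6,"x":3.2,"y":0,"z":0,"twist":0},{"fingers":0.6,"x":3.2,"y":0,"z":0,"twist":0},{"fingers":0.6,"x":3.2,"y":0,"z":0,"twist":0}]'; python3 -c "
from h import *
plan(.447,-.104,.029,0)"
```

```text
time: 7.18
position: [0.447, -0.1048, 0.0299]
tool_rot: [0.0, 1.57, -0.0]
ft_force: [-0.1, -0.2, -2.1]
grip_width: 0.689
t 7.18 pos [ 0.447  -0.1048  0.0299] toolx [ 0.001  0.    -1.   ] jaw yaw -0.0 grip 60.0 F [-0.1 -0.2 -2.1] q [-0.43  0.12  0.64  2.14 -0.09  0.91  0.26]
rows xyz units [0.022 0.019 0.001]
twist units -0.0 alt 36.0
```

```bash
python3 -m creep '[{"fingers":0.6,"x":0.02,"y":0,"z":0,"twist":0},{"fingers":0.6,"x":0.03,"y":0,"z":0,"twist":0},{"fingers":0.6,"x":0.04,"y":0,"z":0,"twist":0},{"fingers":0.6,"x":0.04,"y":0,"z":0,"twist":0},{"fingers":0.6,"x":0.04,"y":0,"z":0,"twist":0}]'
```

```text
time: 7.6
position: [0.4469, -0.1048, 0.0287]
tool_rot: [0.001, 1.57, 0.0]
ft_force: [-1.8, 1.2, 6.8]
grip_width: 0.686
```

Contact (+7 N). Release, wait, retreat upwards.

```bash
python3 -m creep '[{"fingers":0.72,"x":0,"y":0,"z":0,"twist":0},{"fingers":0.78,"x":0,"y":0,"z":0,"twist":0},{"fingers":0.85,"x":0,"y":0,"z":0,"twist":0},{"fingers":0.95,"x":0,"y":0,"z":0,"twist":0},{"fingers":1,"x":0,"y":0,"z":0,"twist":0},{"fingers":1,"x":0,"y":0,"z":0,"twist":0},{"fingers":1,"x":0,"y":0,"z":0,"twist":0},{"fingers":1,"x":-0.2,"y":0,"z":0,"twist":0},{"fingers":1,"x":-0.6,"y":0,"z":0,"twist":0},{"fingers":1,"x":-1.2,"y":0,"z":0,"twist":0},{"fingers":1,"x":-1.8,"y":0,"z":0,"twist":0},{"fingers":1,"x":-2.4,"y":0,"z":0,"twist":0},{"fingers":1,"x":-3,"y":0,"z":0,"twist":0},{"fingers":1,"x":-3.5,"y":0,"z":0,"twist":0},{"fingers":1,"x":-3.8,"y":0,"z":0,"twist":0},{"fingers":1,"x":-3.8,"y":0,"z":0,"twist":0},{"fingers":1,"x":-3.8,"y":0,"z":0,"twist":0}]'; python3 -c "
from h import *
plan(.609,-.304,.18,-27)
d=viewer.get_image('scene');cv2.imwrite('pics/s5.png',d['pixels'][...,::-1])"
```

```text
time: 9.02
position: [0.4468, -0.1049, 0.1803]
tool_rot: [0.001, 1.569, -0.0]
ft_force: [-0.3, -1.0, -1.1]
grip_width: 0.997
t 9.02 pos [ 0.4468 -0.1049  0.1803] toolx [ 0.002  0.    -1.   ] jaw yaw -0.0 grip 86.8 F [-0.3 -1.  -1.1] q [-0.47 -0.1   0.61  1.98  0.06  1.24  0.12]
rows xyz units [ 0.013 -4.976  4.058]
twist units 5.4 alt -30.6
```

View pics/s5.png

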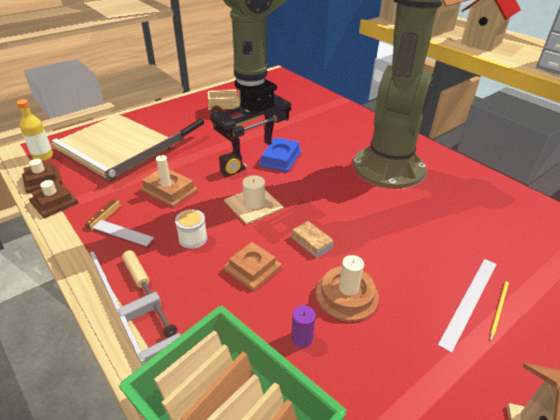

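The thick candle stands upright on the offcut at (254,193). Moving over to the slim candle.

```bash
python3 -m creep '[{"fingers":1,"x":0,"y":-0.2,"z":0.2,"twist":0},{"fingers":1,"x":0,"y":-0.6,"z":0.5,"twist":0},{"fingers":1,"x":0,"y":-1.1,"z":0.9,"twist":0},{"fingers":1,"x":0,"y":-1.7,"z":1.4,"twist":0},{"fingers":1,"x":0,"y":-2.3,"z":1.9,"twist":0},{"fingers":1,"x":0,"y":-2.9,"z":2.4,"twist":0},{"fingers":1,"x":0,"y":-3.5,"z":2.9,"twist":0},{"fingers":1,"x":0,"y":-4.1,"z":3.4,"twist":0},{"fingers":1,"x":0,"y":-4.6,"z":3.8,"twist":0},{"fingers":1,"x":0,"y":-4.9,"z":4,"twist":0},{"fingers":1,"x":0,"y":-4.98,"z":4.06,"twist":0},{"fingers":1,"x":0.3,"y":-4.98,"z":4.06,"twist":0},{"fingers":1,"x":0.6,"y":-4.98,"z":4.06,"twist":0},{"fingers":1,"x":0.9,"y":-4.98,"z":4.06,"twist":0},{"fingers":1,"x":0.9,"y":-4.98,"z":4.06,"twist":0},{"fingers":1,"x":0.9,"y":-4.98,"z":4.06,"twist":0},{"fingers":1,"x":0.9,"y":-4.98,"z":4.06,"twist":0}]'; python3 -c "
from h import *
plan(.609,-.304,.060,0)
d=viewer.get_image('wrist');cv2.imwrite('pics/w3.png',d['pixels'][...,::-1])
d=viewer.get_image('scene');cv2.imwrite('pics/s6.png',cv2.resize(d['pixels'][80:250,80:300,::-1],None,fx=3,fy=3))
print(proj(d,telemetry.get_state()['position']))"
```

```text
time: 10.48
position: [0.6088, -0.3033, 0.1439]
tool_rot: [0.0, 1.57, 0.001]
ft_force: [-0.5, -0.8, 0.6]
grip_width: 1.001
t 10.48 pos [ 0.6088 -0.3033  0.1439] toolx [ 0.  0. -1.] jaw yaw 0.0 grip 87.1 F [-0.5 -0.8  0.6] q [-0.1   0.51  0.73  1.49 -0.34  1.28  0.66]
rows xyz units [ 2.098 -0.018  0.005]
twist units 0.0 alt -36.0
(np.float64(160.50168998888802), np.float64(148.22021653185917))
```

View pics/s6.png

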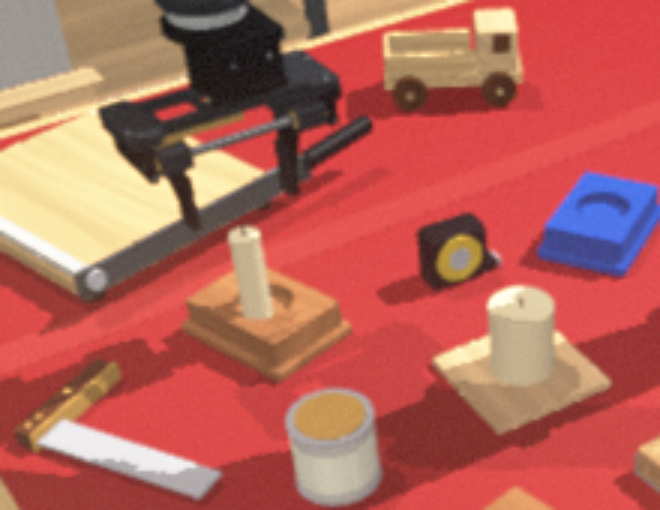

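View pics/w3.png

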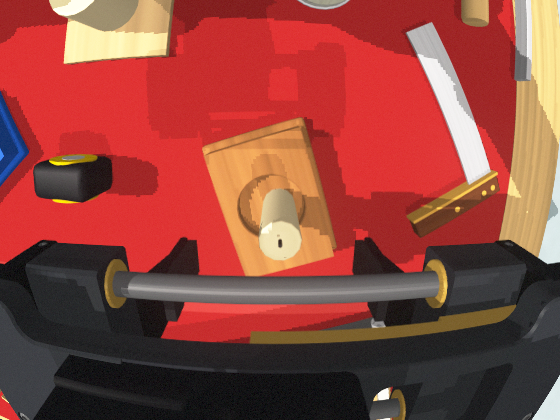

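The slim candle's wick at (280,242) in the wrist view lies between the fingers, and clearances are fine. Descend and grip.

```bash
python3 -m creep '[{"fingers":1,"x":0.2,"y":-0.02,"z":0,"twist":0},{"fingers":0.9,"x":0.6,"y":-0.02,"z":0,"twist":0},{"fingers":0.8,"x":1,"y":-0.02,"z":0,"twist":0},{"fingers":0.7,"x":1.4,"y":-0.02,"z":0,"twist":0},{"fingers":0.6,"x":1.8,"y":-0.02,"z":0,"twist":0},{"fingers":0.6,"x":2,"y":-0.02,"z":0,"twist":0},{"fingers":0.6,"x":2.1,"y":-0.02,"z":0,"twist":0},{"fingers":0.6,"x":2.1,"y":-0.02,"z":0,"twist":0},{"fingers":0.6,"x":2.1,"y":-0.02,"z":0,"twist":0},{"fingers":0.5,"x":2.1,"y":-0.02,"z":0,"twist":0},{"fingers":0.42,"x":2.1,"y":-0.02,"z":0,"twist":0},{"fingers":0.36,"x":2.1,"y":-0.02,"z":0,"twist":0},{"fingers":0.31,"x":2.1,"y":-0.02,"z":0,"twist":0},{"fingers":0.26,"x":2.1,"y":-0.02,"z":0,"twist":0},{"fingers":0.22,"x":2.1,"y":-0.02,"z":0,"twist":0},{"fingers":0.22,"x":2.1,"y":-0.02,"z":0,"twist":0},{"fingers":0.22,"x":2.1,"y":-0.02,"z":0,"twist":0}]' 15; python3 -c "
from h import *
plan(.5917,.0913,.18,0)"
```

```text
time: 12.0
position: [0.609, -0.3049, 0.0601]
tool_rot: [0.0, 1.57, -0.0]
ft_force: [0.9, 0.4, 2.4]
grip_width: 0.312
t 12.0 pos [ 0.609  -0.3049  0.0601] toolx [ 0.001  0.    -1.   ] jaw yaw -0.0 grip 27.2 F [0.9 0.4 2.4] q [-0.08  0.58  0.69  1.56 -0.4   1.14  0.7 ]
rows xyz units [-2.998  9.904 -0.434]
twist units -0.0 alt 36.0
```

Gripped at 27 mm, as expected. Lift and carry to the square holder.

```bash
python3 -m creep '[{"fingers":0.22,"x":-0.2,"y":0,"z":0,"twist":0},{"fingers":0.22,"x":-0.6,"y":0,"z":0,"twist":0},{"fingers":0.22,"x":-1.1,"y":0,"z":0,"twist":0},{"fingers":0.22,"x":-1.6,"y":0,"z":0,"twist":0},{"fingers":0.22,"x":-2.1,"y":0.2,"z":0,"twist":0},{"fingers":0.22,"x":-2.4,"y":0.6,"z":0,"twist":0},{"fingers":0.22,"x":-2.5,"y":1.2,"z":0,"twist":0},{"fingers":0.22,"x":-2.5,"y":2,"z":-0.1,"twist":0},{"fingers":0.22,"x":-2.5,"y":2.8,"z":-0.1,"twist":0},{"fingers":0.22,"x":-2.5,"y":3.6,"z":-0.2,"twist":0},{"fingers":0.22,"x":-2.5,"y":4.4,"z":-0.2,"twist":0},{"fingers":0.22,"x":-2.5,"y":5.2,"z":-0.3,"twist":0},{"fingers":0.22,"x":-2.5,"y":6,"z":-0.3,"twist":0},{"fingers":0.22,"x":-2.5,"y":6.8,"z":-0.4,"twist":0},{"fingers":0.22,"x":-2.5,"y":7.6,"z":-0.43,"twist":0},{"fingers":0.22,"x":-2.5,"y":8.4,"z":-0.43,"twist":0},{"fingers":0.22,"x":-2.5,"y":9.1,"z":-0.43,"twist":0},{"fingers":0.22,"x":-2.5,"y":9.6,"z":-0.43,"twist":0},{"fingers":0.22,"x":-2.5,"y":9.9,"z":-0.43,"twist":0},{"fingers":0.22,"x":-2.5,"y":9.9,"z":-0.43,"twist":0}]'
python3 -m creep '[{"fingers":0.22,"x":0,"y":0,"z":0,"twist":0},{"fingers":0.22,"x":0,"y":0,"z":0,"twist":0},{"fingers":0.22,"x":0,"y":0,"z":0,"twist":0}]'
python3 -c "
from h import *
plan(.5917,.0913,.060,0)
d=viewer.get_image('wrist');cv2.imwrite('pics/w4.png',d['pixels'][...,::-1])
d=viewer.get_image('top');cv2.imwrite('pics/t4.png',d['pixels'][...,::-1])
d=viewer.get_image('scene');cv2.imwrite('pics/s7.png',cv2.resize(d['pixels'][130:330,150:410,::-1],None,fx=2.9,fy=2.9))
W=cloud(d);P=W.reshape(-1,3)
m=(abs(P[:,2]-.038)<.003)&(abs(P[:,0]-.5917)<.06)&(abs(P[:,1]-.0913)<.06);P=P[m]
print(len(P),cv2.minAreaRect((P[:,:2]*1000).astype(np.float32)), P.mean(0))
"
```

```text
time: 13.67
position: [0.5914, 0.0948, 0.1597]
tool_rot: [-0.003, 1.571, 0.005]
ft_force: [0.2, 0.3, -0.2]
grip_width: 0.314
time: 13.92
position: [0.5919, 0.0885, 0.16]
tool_rot: [0.002, 1.571, -0.004]
ft_force: [-0.2, -0.3, -1.2]
grip_width: 0.312
t 13.92 pos [0.5919 0.0885 0.16  ] toolx [ 0.    -0.001 -1.   ] jaw yaw -0.2 grip 27.1 F [-0.2 -0.3 -1.2] q [-0.72  0.28  0.63  1.69 -0.17  1.23 -0.06]
rows xyz units [ 2.499  0.072 -0.006]
twist units -0.04 alt 35.96
584 ((595.7501831054688, 90.16163635253906), (77.8779296875, 78.8290023803711), 10.39693832397461) [0.59630611 0.09122368 0.03711074]
```

View pics/w4.png

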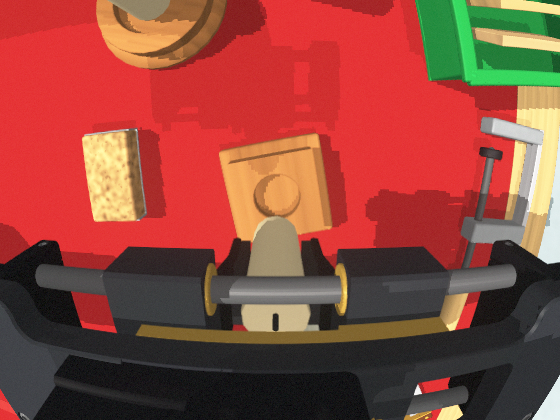

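View pics/s7.png

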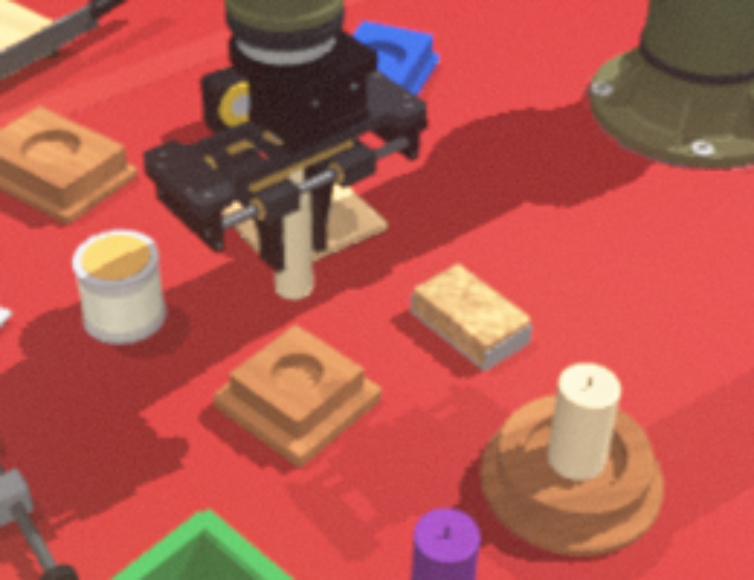

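The scene fit gives the square's centre as (0.596,0.090) and the top fit gives (0.592,0.0915). I'll arbitrate using the wrist camera and the wide candle, whose position is known from the arm.

```bash
cat >> h.py <<'E'
def wcloud(d):
    z=d["z_map"];K=d["K"];h,w=z.shape
    u,v=np.meshgrid(np.arange(w),np.arange(h)); a=(u-K[0,2]);b=(v-K[1,2]); r=np.hypot(a,b)+1e-9; th=r/K[0,0]
    k=np.tan(np.minimum(th,1.4))/r*z
    P=np.stack([a*k,-b*k,-z],-1)
    W=P@R.from_rotvec(d["attitude"]).as_matrix().T+d["xyz"]; W[z==0]=np.nan; return W
E
python3 - <<'E'
from h import *
np.set_printoptions(precision=4,suppress=True)
for n in ["scene","top","wrist"]:
    d=viewer.get_image(n); W=(wcloud if n=="wrist" else cloud)(d).reshape(-1,3)
    def f(c,rad,lo,hi):
        P=W[(np.hypot(W[:,0]-c[0],W[:,1]-c[1])<rad)&(W[:,2]>lo)&(W[:,2]<hi)]
        if len(P)<20: return len(P)
        rc=cv2.minAreaRect((P[:,:2]*1000).astype(np.float32)); return len(P),np.round(rc[0],1),np.round(rc[1],1),round(float(np.median(P[:,2])),4)
    print(n,"sq",f((.592,.091),.062,.034,.042),"bore",f((.592,.091),.03,.02,.03),"wide",f((.447,-.104),.04,.072,.084),"block",f((.422,.109),.06,.026,.036))
E
```

```text
scene sq (637, array([594.8,  90.1]), array([78.1, 79.4]), 0.0368) bore (155, array([591.3,  84.1]), array([35.6, 33.5]), 0.025) wide 3 block (519, array([425.7, 108.3]), array([56.2, 92.6]), 0.0285)
top sq (313, array([592.7,  90.7]), array([78.5, 74.7]), 0.0387) bore (40, array([598.9,  80.9]), array([30.6, 15.8]), 0.0271) wide (698, array([ 445. , -102.8]), array([57.9, 58.4]), 0.0795) block (871, array([421.2, 100.8]), array([54.3, 73.7]), 0.0306)
wrist sq (4465, array([593. ,  91.1]), array([76.8, 76.3]), 0.0385) bore (1444, array([593.1,  89.8]), array([38.9, 41.8]), 0.0266) wide 0 block (3951, array([422.4, 109.9]), array([54.6, 91.9]), 0.0298)
```

The wrist view (scale exact, z 38.5 mm) gives (0.593,0.091), which lies between the other two. I'll use that.

```bash
python3 -c "
from h import *
plan(.593,.091,.060,0)"
python3 -m creep '[{"fingers":0.22,"x":0.2,"y":0,"z":0.03,"twist":0},{"fingers":0.22,"x":0.5,"y":0,"z":0.03,"twist":0},{"fingers":0.22,"x":0.9,"y":0,"z":0.03,"twist":0},{"fingers":0.22,"x":1.3,"y":0,"z":0.03,"twist":0},{"fingers":0.22,"x":1.6,"y":0,"z":0.03,"twist":0},{"fingers":0.22,"x":1.8,"y":0,"z":0.03,"twist":0},{"fingers":0.22,"x":1.9,"y":0,"z":0.03,"twist":0},{"fingers":0.22,"x":1.9,"y":0,"z":0.03,"twist":0},{"fingers":0.22,"x":1.9,"y":0,"z":0.03,"twist":0}]'
python3 -c "
from h import *
plan(.593,.091,.060,0)
d=viewer.get_image('scene');cv2.imwrite('pics/s8.png',cv2.resize(d['pixels'][170:310,190:330,::-1],None,fx=4,fy=4))
d=viewer.get_image('wrist');cv2.imwrite('pics/w5.png',cv2.resize(d['pixels'][110:360,170:390,::-1],None,fx=2.2,fy=2.2))
"
```

```text
t 14.22 pos [0.5917 0.0906 0.1598] toolx [ 0. -0. -1.] jaw yaw -0.1 grip 27.5 F [-0.  -0.1 -0.5] q [-0.72  0.28  0.63  1.69 -0.17  1.23 -0.06]
rows xyz units [2.494 0.011 0.031]
twist units -0.01 alt 35.99
time: 14.97
position: [0.5932, 0.0911, 0.084]
tool_rot: [0.0, 1.57, -0.0]
ft_force: [0.5, -0.1, -0.3]
grip_width: 0.317
t 14.97 pos [0.5932 0.0911 0.084 ] toolx [ 0.  0. -1.] jaw yaw -0.0 grip 27.6 F [ 0.5 -0.1 -0.3] q [-0.7   0.36  0.61  1.76 -0.23  1.09 -0.02]
rows xyz units [ 0.6   -0.003 -0.006]
twist units -0.01 alt 35.99
```

View pics/s8.png

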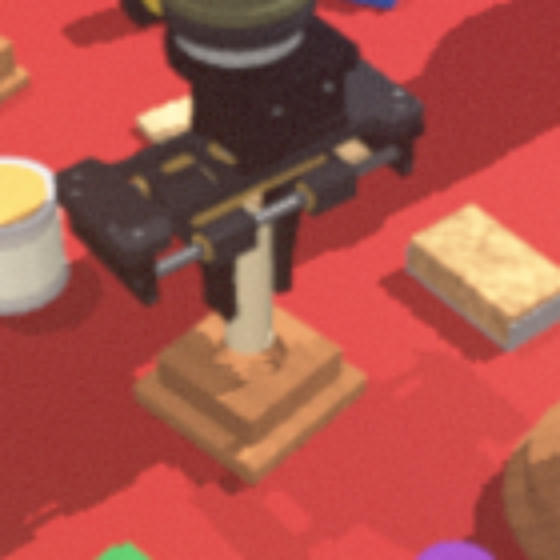

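View pics/w5.png

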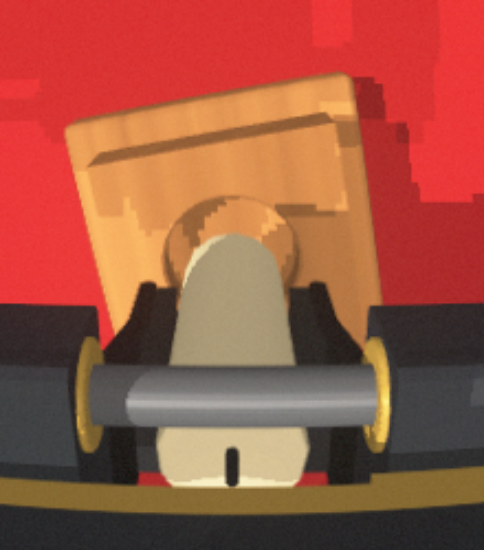

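The candle tip is centred over the bore (crop x 233 vs 232), 12 mm above the rim. Lowering slowly.

```bash
python3 -m creep '[{"fingers":0.22,"x":0.08,"y":0,"z":0,"twist":0},{"fingers":0.22,"x":0.16,"y":0,"z":0,"twist":0},{"fingers":0.22,"x":0.24,"y":0,"z":0,"twist":0},{"fingers":0.22,"x":0.32,"y":0,"z":0,"twist":0},{"fingers":0.22,"x":0.4,"y":0,"z":0,"twist":0},{"fingers":0.22,"x":0.48,"y":0,"z":0,"twist":0},{"fingers":0.22,"x":0.54,"y":0,"z":0,"twist":0},{"fingers":0.22,"x":0.56,"y":0,"z":0,"twist":0},{"fingers":0.22,"x":0.57,"y":0,"z":0,"twist":0},{"fingers":0.22,"x":0.57,"y":0,"z":0,"twist":0}]'
python3 -m creep '[{"fingers":0.22,"x":0.02,"y":0,"z":0,"twist":0},{"fingers":0.22,"x":0.03,"y":0,"z":0,"twist":0},{"fingers":0.22,"x":0.03,"y":0,"z":0,"twist":0},{"fingers":0.22,"x":0.03,"y":0,"z":0,"twist":0}]'
```

```text
time: 15.9
position: [0.5929, 0.0911, 0.0609]
tool_rot: [0.0, 1.571, -0.0]
ft_force: [0.1, -0.6, 0.2]
grip_width: 0.318
time: 16.23
position: [0.5931, 0.0912, 0.0601]
tool_rot: [0.0, 1.57, -0.0]
ft_force: [-1.5, -0.5, 1.9]
grip_width: 0.314
```

Contact at the pick height (0.0601). Release and rise.

```bash
python3 -m creep '[{"fingers":0.34,"x":0,"y":0,"z":0,"twist":0},{"fingers":0.4,"x":0,"y":0,"z":0,"twist":0},{"fingers":0.5,"x":0,"y":0,"z":0,"twist":0},{"fingers":0.6,"x":0,"y":0,"z":0,"twist":0},{"fingers":0.7,"x":0,"y":0,"z":0,"twist":0},{"fingers":0.8,"x":0,"y":0,"z":0,"twist":0},{"fingers":0.8,"x":0,"y":0,"z":0,"twist":0},{"fingers":0.8,"x":-0.2,"y":0,"z":0,"twist":0},{"fingers":0.9,"x":-0.6,"y":0,"z":0,"twist":0},{"fingers":1,"x":-1.1,"y":0,"z":0,"twist":0},{"fingers":1,"x":-1.7,"y":0,"z":0,"twist":0},{"fingers":1,"x":-2.3,"y":0,"z":0,"twist":0},{"fingers":1,"x":-2.8,"y":0,"z":0,"twist":0},{"fingers":1,"x":-3.1,"y":0,"z":0,"twist":0},{"fingers":1,"x":-3.1,"y":0,"z":0,"twist":0},{"fingers":1,"x":-3.1,"y":0,"z":0,"twist":0}]'
python3 -c "
from h import *
plan(.472,.283,.18,0)
d=viewer.get_image('wrist');cv2.imwrite('pics/w6.png',d['pixels'][...,::-1])
"
```

```text
time: 17.57
position: [0.593, 0.0913, 0.184]
tool_rot: [0.001, 1.57, 0.0]
ft_force: [0.3, -0.9, -0.3]
grip_width: 0.999
t 17.57 pos [0.593  0.0913 0.184 ] toolx [ 0.001  0.001 -1.   ] jaw yaw -0.0 grip 86.9 F [ 0.3 -0.9 -0.3] q [-0.73  0.27  0.63  1.66 -0.16  1.27 -0.06]
rows xyz units [ 0.1    4.793 -3.027]
twist units -0.0 alt 36.0
```

View pics/w6.png

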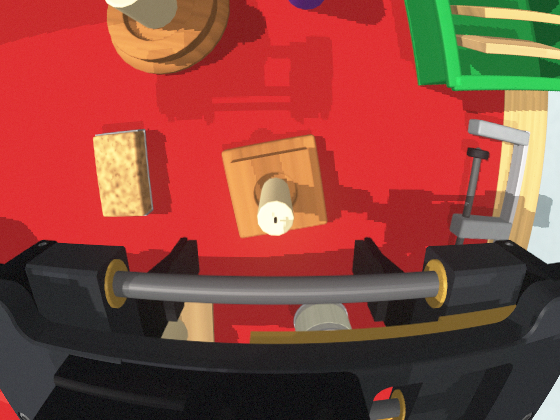

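The slim candle stands in the square bore (wick at (275,218)). Next, the mid candle in the round holder; the purple one at (305,3) stays untouched.

```bash
python3 -m creep '[{"fingers":1,"x":0,"y":0.2,"z":-0.1,"twist":0},{"fingers":1,"x":0,"y":0.6,"z":-0.4,"twist":0},{"fingers":1,"x":0,"y":1.2,"z":-0.8,"twist":0},{"fingers":1,"x":0,"y":1.8,"z":-1.2,"twist":0},{"fingers":1,"x":0,"y":2.4,"z":-1.6,"twist":0},{"fingers":1,"x":0,"y":3,"z":-2,"twist":0},{"fingers":1,"x":0,"y":3.6,"z":-2.4,"twist":0},{"fingers":1,"x":0,"y":4.2,"z":-2.7,"twist":0},{"fingers":1,"x":0,"y":4.6,"z":-2.9,"twist":0},{"fingers":1,"x":0,"y":4.8,"z":-3.02,"twist":0},{"fingers":1,"x":0.3,"y":4.8,"z":-3.02,"twist":0},{"fingers":1,"x":0.6,"y":4.8,"z":-3.02,"twist":0},{"fingers":1,"x":0.6,"y":4.8,"z":-3.02,"twist":0},{"fingers":1,"x":0.6,"y":4.8,"z":-3.02,"twist":0},{"fingers":1,"x":0.6,"y":4.8,"z":-3.02,"twist":0}]'
cat > m.py <<'E'
from h import *
import sys
np.set_printoptions(precision=4,suppress=True)
d=viewer.get_image("wrist"); cv2.imwrite(sys.argv[1],d["pixels"][...,::-1]); W=wcloud(d).reshape(-1,3)
for a in sys.argv[2:]:
    x,y,r,lo,hi=map(float,a.split(","))
    P=W[(np.hypot(W[:,0]-x,W[:,1]-y)<r)&(W[:,2]>lo)&(W[:,2]<hi)]
    if len(P)<20: print(a,len(P)); continue
    rc=cv2.minAreaRect((P[:,:2]*1000).astype(np.float32)); print(a,len(P),np.round(rc[0],1),np.round(rc[1],1),round(rc[2],1),np.round(np.median(P[:,2]),4))
E
python3 m.py pics/w7.png .472,.283,.035,.098,.110 .474,.284,.065,.034,.042
python3 -c "
from h import *
plan(.472,.283,.052,0)"
```

```text
time: 18.87
position: [0.4729, 0.2816, 0.1594]
tool_rot: [0.002, 1.571, -0.003]
ft_force: [0.3, -1.0, -0.1]
grip_width: 1.002
.472,.283,.035,.098,.110 2868 [472.3 284.5] [42.9 42.7] 51.4 0.1061
.474,.284,.065,.034,.042 6080 [476.  285.3] [114.6 113.9] 87.8 0.0385
t 18.92 pos [0.473  0.2821 0.1598] toolx [ 0. -0. -1.] jaw yaw -0.1 grip 86.8 F [-0.  -0.2  0.6] q [-1.03  0.16  0.49  1.8  -0.08  1.2  -0.52]
rows xyz units [ 2.696  0.023 -0.025]
twist units -0.03 alt 35.97
```

View pics/w7.png

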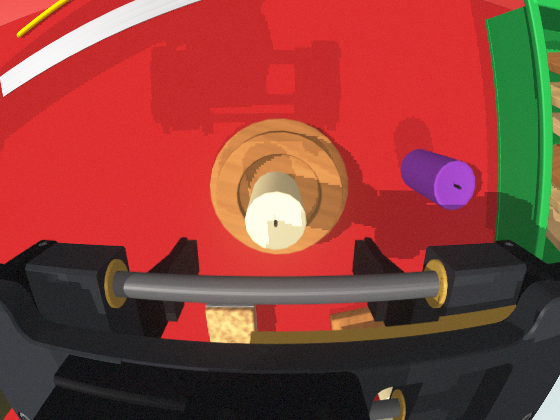

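The mid candle's wick is at (276,223), measured at (0.4723,0.2845) and 43 mm across. Descend and grip.

```bash
python3 -m creep '[{"fingers":1,"x":0.2,"y":0.05,"z":-0.02,"twist":0},{"fingers":1,"x":0.6,"y":0.05,"z":-0.02,"twist":0},{"fingers":1,"x":1.1,"y":0.05,"z":-0.02,"twist":0},{"fingers":1,"x":1.6,"y":0.05,"z":-0.02,"twist":0},{"fingers":1,"x":2.1,"y":0.05,"z":-0.02,"twist":0},{"fingers":0.9,"x":2.5,"y":0.05,"z":-0.02,"twist":0},{"fingers":0.8,"x":2.69,"y":0.05,"z":-0.02,"twist":0},{"fingers":0.7,"x":2.69,"y":0.05,"z":-0.02,"twist":0},{"fingers":0.7,"x":2.69,"y":0.05,"z":-0.02,"twist":0},{"fingers":0.62,"x":2.69,"y":0.05,"z":-0.02,"twist":0},{"fingers":0.56,"x":2.69,"y":0.05,"z":-0.02,"twist":0},{"fingers":0.5,"x":2.69,"y":0.05,"z":-0.02,"twist":0},{"fingers":0.45,"x":2.69,"y":0.05,"z":-0.02,"twist":0},{"fingers":0.4,"x":2.69,"y":0.05,"z":-0.02,"twist":0},{"fingers":0.4,"x":2.69,"y":0.05,"z":-0.02,"twist":0},{"fingers":0.4,"x":2.69,"y":0.05,"z":-0.02,"twist":0}]' 18
python3 -c "
from h import *
plan(.603,-.306,.19,0)"
```

```text
time: 20.25
position: [0.472, 0.2856, 0.0529]
tool_rot: [0.001, 1.57, 0.001]
ft_force: [0.1, -0.4, 5.0]
grip_width: 0.496
t 20.25 pos [0.472  0.2856 0.0529] toolx [ 0.001  0.001 -1.   ] jaw yaw -0.0 grip 43.1 F [ 0.1 -0.4  5. ] q [-1.01  0.28  0.47  1.9  -0.15  0.99 -0.47]
rows xyz units [ -3.438 -14.785   3.285]
twist units -0.0 alt 36.0
```

Gripped at 43 mm. I'll lift high to clear the slim candle (top at 0.123) and carry it across to the oblong holder in two calls.

```bash
python3 -m creep '[{"fingers":0.4,"x":-0.2,"y":0,"z":0,"twist":0},{"fingers":0.4,"x":-0.6,"y":0,"z":0,"twist":0},{"fingers":0.4,"x":-1.2,"y":0,"z":0,"twist":0},{"fingers":0.4,"x":-1.8,"y":0,"z":0,"twist":0},{"fingers":0.4,"x":-2.4,"y":-0.1,"z":0,"twist":0},{"fingers":0.4,"x":-3,"y":-0.4,"z":0.1,"twist":0},{"fingers":0.4,"x":-3.3,"y":-0.9,"z":0.2,"twist":0},{"fingers":0.4,"x":-3.4,"y":-1.5,"z":0.3,"twist":0},{"fingers":0.4,"x":-3.4,"y":-2.2,"z":0.5,"twist":0},{"fingers":0.4,"x":-3.4,"y":-3,"z":0.7,"twist":0},{"fingers":0.4,"x":-3.4,"y":-3.8,"z":0.8,"twist":0},{"fingers":0.4,"x":-3.4,"y":-4.6,"z":1,"twist":0},{"fingers":0.4,"x":-3.4,"y":-5.4,"z":1.2,"twist":0},{"fingers":0.4,"x":-3.4,"y":-6.2,"z":1.4,"twist":0},{"fingers":0.4,"x":-3.4,"y":-7,"z":1.6,"twist":0},{"fingers":0.4,"x":-3.4,"y":-7.8,"z":1.7,"twist":0},{"fingers":0.4,"x":-3.4,"y":-8.5,"z":1.9,"twist":0},{"fingers":0.4,"x":-3.4,"y":-8.9,"z":2,"twist":0},{"fingers":0.4,"x":-3.4,"y":-9,"z":2,"twist":0},{"fingers":0.4,"x":-3.4,"y":-9,"z":2,"twist":0}]'
python3 -c "
from h import *
plan(.604,-.306,.19,0)"
```

```text
time: 21.92
position: [0.5505, -0.0764, 0.1879]
tool_rot: [0.003, 1.572, -0.003]
ft_force: [0.4, 0.6, -0.8]
grip_width: 0.503
t 21.92 pos [ 0.5505 -0.0764  0.1879] toolx [-0.001 -0.    -1.   ] jaw yaw -0.2 grip 43.8 F [ 0.4  0.6 -0.8] q [-0.62  0.17  0.79  1.76 -0.13  1.26  0.2 ]
rows xyz units [-0.052 -5.736  1.357]
twist units -0.04 alt 35.96
```

```bash
python3 -m creep '[{"fingers":0.4,"x":0,"y":-0.2,"z":0,"twist":0},{"fingers":0.4,"x":0,"y":-0.6,"z":0.1,"twist":0},{"fingers":0.4,"x":0,"y":-1.2,"z":0.3,"twist":0},{"fingers":0.4,"x":0,"y":-1.9,"z":0.4,"twist":0},{"fingers":0.4,"x":0,"y":-2.6,"z":0.6,"twist":0},{"fingers":0.4,"x":0,"y":-3.3,"z":0.8,"twist":0},{"fingers":0.4,"x":0,"y":-4,"z":0.9,"twist":0},{"fingers":0.4,"x":0,"y":-4.7,"z":1.1,"twist":0},{"fingers":0.4,"x":0,"y":-5.3,"z":1.2,"twist":0},{"fingers":0.4,"x":0,"y":-5.7,"z":1.3,"twist":0},{"fingers":0.4,"x":0,"y":-5.8,"z":1.3,"twist":0},{"fingers":0.4,"x":0.4,"y":-5.8,"z":1.3,"twist":0},{"fingers":0.4,"x":0.8,"y":-5.8,"z":1.3,"twist":0},{"fingers":0.4,"x":0.8,"y":-5.8,"z":1.3,"twist":0},{"fingers":0.4,"x":0.8,"y":-5.8,"z":1.3,"twist":0},{"fingers":0.4,"x":0.8,"y":-5.8,"z":1.3,"twist":0},{"fingers":0.4,"x":0.8,"y":-5.8,"z":1.3,"twist":0}]'
python3 m.py pics/w8.png .604,-.306,.08,.034,.042 .604,-.306,.028,.02,.03
python3 -c "
from h import *
plan(.604,-.306,.06,0)"
```

```text
time: 23.33
position: [0.604, -0.3063, 0.1575]
tool_rot: [-0.001, 1.569, 0.001]
ft_force: [-0.0, -0.5, -1.0]
grip_width: 0.498
.604,-.306,.08,.034,.042 6128 [ 604.6 -305.5] [ 84.8 120.2] 16.0 0.0385
.604,-.306,.028,.02,.03 2204 [ 603.9 -302.1] [55.4 45.4] 0.9 0.0266
t 23.38 pos [ 0.6039 -0.3065  0.1574] toolx [ 0.002 -0.    -1.   ] jaw yaw 0.0 grip 43.6 F [ 0.4 -1.3 -1.2] q [-0.15  0.51  0.81  1.49 -0.38  1.3   0.7 ]
rows xyz units [ 2.436e+00  1.300e-02 -2.000e-03]
twist units 0.01 alt -35.99
```

View pics/w8.png

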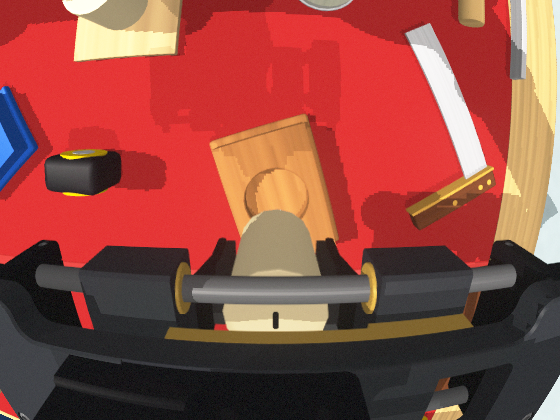

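The oblong bore is free and centred at (0.6045,-0.3055). Lowering, the last part slowly.

```bash
python3 -m creep '[{"fingers":0.4,"x":0.2,"y":0.05,"z":0.02,"twist":0},{"fingers":0.4,"x":0.6,"y":0.05,"z":0.02,"twist":0},{"fingers":0.4,"x":1,"y":0.05,"z":0.02,"twist":0},{"fingers":0.4,"x":1.4,"y":0.05,"z":0.02,"twist":0},{"fingers":0.4,"x":1.7,"y":0.05,"z":0.02,"twist":0},{"fingers":0.4,"x":1.9,"y":0.05,"z":0.02,"twist":0},{"fingers":0.4,"x":2,"y":0.05,"z":0.02,"twist":0},{"fingers":0.4,"x":2.1,"y":0.05,"z":0.02,"twist":0},{"fingers":0.4,"x":2.2,"y":0.05,"z":0.02,"twist":0},{"fingers":0.4,"x":2.3,"y":0.05,"z":0.02,"twist":0},{"fingers":0.4,"x":2.4,"y":0.05,"z":0.02,"twist":0},{"fingers":0.4,"x":2.5,"y":0.05,"z":0.02,"twist":0},{"fingers":0.4,"x":2.56,"y":0.05,"z":0.02,"twist":0},{"fingers":0.4,"x":2.58,"y":0.05,"z":0.02,"twist":0},{"fingers":0.4,"x":2.58,"y":0.05,"z":0.02,"twist":0},{"fingers":0.4,"x":2.58,"y":0.05,"z":0.02,"twist":0}]'
python3 -m creep '[{"fingers":0.4,"x":0.02,"y":0,"z":0,"twist":0},{"fingers":0.4,"x":0.03,"y":0,"z":0,"twist":0},{"fingers":0.4,"x":0.03,"y":0,"z":0,"twist":0},{"fingers":0.4,"x":0.03,"y":0,"z":0,"twist":0}]'
```

```text
time: 24.72
position: [0.6041, -0.3049, 0.0531]
tool_rot: [0.0, 1.571, -0.0]
ft_force: [-0.2, -0.2, -1.3]
grip_width: 0.502
time: 25.05
position: [0.6041, -0.305, 0.053]
tool_rot: [0.001, 1.57, -0.0]
ft_force: [-1.6, 1.4, 6.0]
grip_width: 0.502
```

Contact at the expected depth. Release and rise.

```bash
python3 -m creep '[{"fingers":0.53,"x":0,"y":0,"z":0,"twist":0},{"fingers":0.6,"x":0,"y":0,"z":0,"twist":0},{"fingers":0.7,"x":0,"y":0,"z":0,"twist":0},{"fingers":0.8,"x":0,"y":0,"z":0,"twist":0},{"fingers":0.9,"x":0,"y":0,"z":0,"twist":0},{"fingers":0.9,"x":0,"y":0,"z":0,"twist":0},{"fingers":0.9,"x":-0.2,"y":0,"z":0,"twist":0},{"fingers":1,"x":-0.6,"y":0,"z":0,"twist":0},{"fingers":1,"x":-1.1,"y":0,"z":0,"twist":0},{"fingers":1,"x":-1.7,"y":0,"z":0,"twist":0},{"fingers":1,"x":-2.3,"y":0,"z":0,"twist":0},{"fingers":1,"x":-2.8,"y":0,"z":0,"twist":0},{"fingers":1,"x":-3.1,"y":0,"z":0,"twist":0},{"fingers":1,"x":-3.1,"y":0,"z":0,"twist":0},{"fingers":1,"x":-3.1,"y":0,"z":0,"twist":0}]'
python3 m.py pics/w9.png .604,-.305,.035,.098,.115 .604,-.306,.08,.034,.042
python3 -c "
from h import *
plan(.447,-.105,.16,0)"
```

```text
time: 26.3
position: [0.6041, -0.3049, 0.176]
tool_rot: [0.0, 1.57, -0.0]
ft_force: [-1.2, -0.0, 0.0]
grip_width: 0.996
.604,-.305,.035,.098,.115 2500 [ 603.7 -305.8] [42.8 42.6] 51.1 0.1061
.604,-.306,.08,.034,.042 6702 [ 604.8 -305.8] [ 85.  120.8] 16.3 0.0385
t 26.35 pos [ 0.6036 -0.3044  0.1748] toolx [-0.001  0.001 -1.   ] jaw yaw -0.0 grip 86.9 F [-0.8 -0.4 -1. ] q [-0.16  0.5   0.82  1.47 -0.37  1.34  0.69]
rows xyz units [ 0.377  4.985 -3.915]
twist units -0.0 alt 36.0
```

View pics/w9.png

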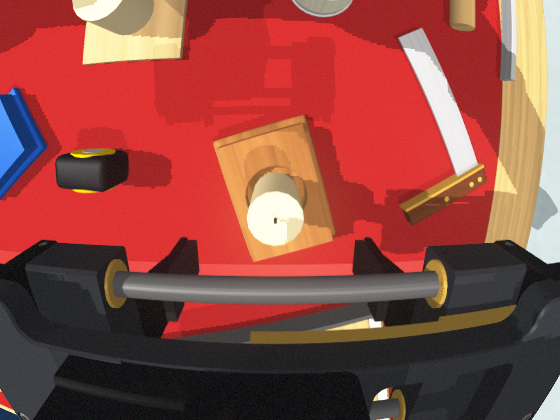

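The mid candle is seated (top at 0.106, wick at (276,220)), and the holder is unmoved within 0.3 mm. Now the wide candle on the offcut.

```bash
python3 -m creep '[{"fingers":1,"x":0,"y":0.2,"z":-0.2,"twist":0},{"fingers":1,"x":0,"y":0.6,"z":-0.5,"twist":0},{"fingers":1,"x":0,"y":1.1,"z":-0.9,"twist":0},{"fingers":1,"x":0,"y":1.7,"z":-1.3,"twist":0},{"fingers":1,"x":0,"y":2.3,"z":-1.8,"twist":0},{"fingers":1,"x":0,"y":2.9,"z":-2.3,"twist":0},{"fingers":1,"x":0,"y":3.5,"z":-2.7,"twist":0},{"fingers":1,"x":0,"y":4.1,"z":-3.2,"twist":0},{"fingers":1,"x":0,"y":4.6,"z":-3.6,"twist":0},{"fingers":1,"x":0.2,"y":4.9,"z":-3.85,"twist":0},{"fingers":1,"x":0.6,"y":5,"z":-3.93,"twist":0},{"fingers":1,"x":1.1,"y":5,"z":-3.93,"twist":0},{"fingers":1,"x":1.3,"y":5,"z":-3.93,"twist":0},{"fingers":1,"x":1.3,"y":5,"z":-3.93,"twist":0},{"fingers":1,"x":1.3,"y":5,"z":-3.93,"twist":0},{"fingers":1,"x":1.3,"y":5,"z":-3.93,"twist":0}]'
python3 m.py pics/w10.png .447,-.105,.045,.07,.084
python3 -c "
from h import *
plan(.447,-.105,.029,0)"
```

```text
time: 27.68
position: [0.4473, -0.1052, 0.1242]
tool_rot: [0.0, 1.57, -0.001]
ft_force: [-0.1, -0.7, 0.3]
grip_width: 0.998
.447,-.105,.045,.07,.084 5704 [ 446.6 -103.7] [59.  58.9] 30.2 0.079
t 27.73 pos [ 0.4475 -0.1052  0.1244] toolx [ 0.001 -0.    -1.   ] jaw yaw -0.1 grip 87.1 F [-0.1 -0.3  0.1] q [-0.63 -0.05  0.8   2.05  0.04  1.12  0.15]
rows xyz units [ 2.386  0.006 -0.015]
twist units -0.01 alt 35.99
```

View pics/w10.png

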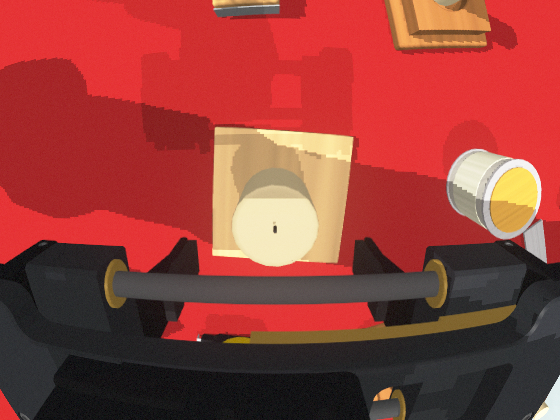

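The wide candle is centred at (0.4466,-0.1037), 59 mm across. Descend and grip.

```bash
python3 -m creep '[{"fingers":1,"x":0.2,"y":0.04,"z":-0.02,"twist":0},{"fingers":1,"x":0.6,"y":0.04,"z":-0.02,"twist":0},{"fingers":1,"x":1.1,"y":0.04,"z":-0.02,"twist":0},{"fingers":1,"x":1.6,"y":0.04,"z":-0.02,"twist":0},{"fingers":1,"x":2.1,"y":0.04,"z":-0.02,"twist":0},{"fingers":1,"x":2.3,"y":0.04,"z":-0.02,"twist":0},{"fingers":1,"x":2.36,"y":0.04,"z":-0.02,"twist":0},{"fingers":1,"x":2.36,"y":0.04,"z":-0.02,"twist":0},{"fingers":0.85,"x":2.36,"y":0.04,"z":-0.02,"twist":0},{"fingers":0.78,"x":2.36,"y":0.04,"z":-0.02,"twist":0},{"fingers":0.72,"x":2.36,"y":0.04,"z":-0.02,"twist":0},{"fingers":0.66,"x":2.36,"y":0.04,"z":-0.02,"twist":0},{"fingers":0.6,"x":2.36,"y":0.04,"z":-0.02,"twist":0},{"fingers":0.6,"x":2.36,"y":0.04,"z":-0.02,"twist":0},{"fingers":0.6,"x":2.36,"y":0.04,"z":-0.02,"twist":0}]' 22
python3 -c "
from h import *
plan(.4755,.285,.19,0)"
```

```text
time: 28.98
position: [0.4465, -0.1031, 0.0298]
tool_rot: [0.001, 1.57, 0.0]
ft_force: [-1.2, 0.2, 3.1]
grip_width: 0.688
t 28.98 pos [ 0.4465 -0.1031  0.0298] toolx [ 0.001  0.    -1.   ] jaw yaw -0.0 grip 59.8 F [-1.2  0.2  3.1] q [-0.6   0.13  0.82  2.14 -0.13  0.91  0.29]
rows xyz units [-4.001  9.705  0.726]
twist units -0.0 alt 36.0
```

```bash
python3 -m creep '[{"fingers":0.6,"x":-0.2,"y":0,"z":0,"twist":0},{"fingers":0.6,"x":-0.6,"y":0,"z":0,"twist":0},{"fingers":0.6,"x":-1.2,"y":0,"z":0,"twist":0},{"fingers":0.6,"x":-1.8,"y":0,"z":0,"twist":0},{"fingers":0.6,"x":-2.4,"y":0.2,"z":0,"twist":0},{"fingers":0.6,"x":-2.9,"y":0.6,"z":0,"twist":0},{"fingers":0.6,"x":-3.2,"y":1.2,"z":0.1,"twist":0},{"fingers":0.6,"x":-3.3,"y":2,"z":0.1,"twist":0},{"fingers":0.6,"x":-3.3,"y":2.8,"z":0.2,"twist":0},{"fingers":0.6,"x":-3.3,"y":3.6,"z":0.3,"twist":0},{"fingers":0.6,"x":-3.3,"y":4.4,"z":0.4,"twist":0},{"fingers":0.6,"x":-3.3,"y":5.2,"z":0.4,"twist":0},{"fingers":0.6,"x":-3.3,"y":6,"z":0.5,"twist":0},{"fingers":0.6,"x":-3.3,"y":6.8,"z":0.6,"twist":0},{"fingers":0.6,"x":-3.3,"y":7.6,"z":0.7,"twist":0},{"fingers":0.6,"x":-3.3,"y":8.4,"z":0.72,"twist":0},{"fingers":0.6,"x":-3.3,"y":9.1,"z":0.72,"twist":0},{"fingers":0.6,"x":-3.3,"y":9.5,"z":0.72,"twist":0},{"fingers":0.6,"x":-3.3,"y":9.7,"z":0.72,"twist":0},{"fingers":0.6,"x":-3.3,"y":9.7,"z":0.72,"twist":0}]'
python3 -m creep '[{"fingers":0.6,"x":0.2,"y":0,"z":0,"twist":0},{"fingers":0.6,"x":0.4,"y":0,"z":0,"twist":0},{"fingers":0.6,"x":0.4,"y":0,"z":0,"twist":0},{"fingers":0.6,"x":0.4,"y":0,"z":0,"twist":0},{"fingers":0.6,"x":0.4,"y":0,"z":0,"twist":0}]'
python3 m.py pics/w11.png .475,.285,.065,.034,.042 .475,.285,.035,.02,.03
python3 -c "
from h import *
plan(.4755,.285,.047,0)"
```

```text
time: 30.65
position: [0.4744, 0.2858, 0.1611]
tool_rot: [-0.002, 1.571, 0.001]
ft_force: [-0.4, 0.2, -2.1]
grip_width: 0.684
time: 31.07
position: [0.4751, 0.2837, 0.1453]
tool_rot: [0.001, 1.571, -0.002]
ft_force: [-0.3, 0.2, -1.2]
grip_width: 0.688
.475,.285,.065,.034,.042 5202 [476.1 296.8] [ 91. 115.] 89.0 0.0385
.475,.285,.035,.02,.03 2696 [475.  296.4] [69.6 46.5] 0.2 0.0266
t 31.12 pos [0.4753 0.2841 0.1456] toolx [ 0.  0. -1.] jaw yaw -0.1 grip 59.6 F [-0.4 -0.4 -1. ] q [-0.98  0.17  0.44  1.81 -0.08  1.18 -0.52]
rows xyz units [2.464 0.022 0.005]
twist units -0.02 alt 35.98
```

View pics/w11.png

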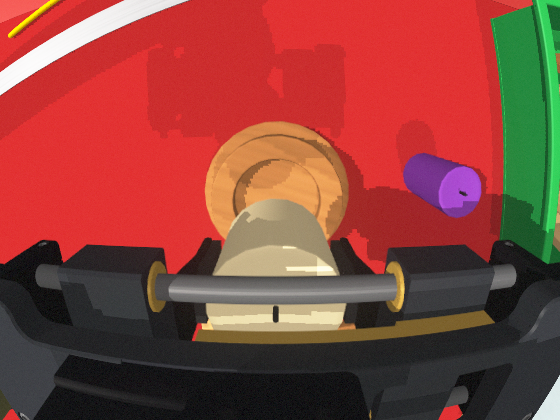

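The holder is centred at (0.476,0.285), and its visible rim edge is consistent with the earlier fit. Lowering.

```bash
python3 -m creep '[{"fingers":0.6,"x":0.2,"y":0.03,"z":0.02,"twist":0},{"fingers":0.6,"x":0.6,"y":0.03,"z":0.02,"twist":0},{"fingers":0.6,"x":1,"y":0.03,"z":0.02,"twist":0},{"fingers":0.6,"x":1.4,"y":0.03,"z":0.02,"twist":0},{"fingers":0.6,"x":1.7,"y":0.03,"z":0.02,"twist":0},{"fingers":0.6,"x":1.8,"y":0.03,"z":0.02,"twist":0},{"fingers":0.6,"x":1.9,"y":0.03,"z":0.02,"twist":0},{"fingers":0.6,"x":2,"y":0.03,"z":0.02,"twist":0},{"fingers":0.6,"x":2.08,"y":0.03,"z":0.02,"twist":0},{"fingers":0.6,"x":2.16,"y":0.03,"z":0.02,"twist":0},{"fingers":0.6,"x":2.24,"y":0.03,"z":0.02,"twist":0},{"fingers":0.6,"x":2.32,"y":0.03,"z":0.02,"twist":0},{"fingers":0.6,"x":2.38,"y":0.03,"z":0.02,"twist":0},{"fingers":0.6,"x":2.42,"y":0.03,"z":0.02,"twist":0},{"fingers":0.6,"x":2.42,"y":0.03,"z":0.02,"twist":0},{"fingers":0.6,"x":2.42,"y":0.03,"z":0.02,"twist":0}]'
```

```text
time: 32.45
position: [0.4758, 0.286, 0.0486]
tool_rot: [0.0, 1.571, -0.0]
ft_force: [-0.0, 0.4, -2.5]
grip_width: 0.688
```

```bash
python3 -m creep '[{"fingers":0.6,"x":0.02,"y":0,"z":0,"twist":0},{"fingers":0.6,"x":0.04,"y":0,"z":0,"twist":0},{"fingers":0.6,"x":0.04,"y":0,"z":0,"twist":0},{"fingers":0.6,"x":0.04,"y":0,"z":0,"twist":0}]'
```

```text
time: 32.78
position: [0.4758, 0.286, 0.047]
tool_rot: [0.0, 1.571, -0.0]
ft_force: [-0.4, -0.0, -1.5]
grip_width: 0.689
```

```bash
python3 -m creep '[{"fingers":0.6,"x":0.01,"y":0,"z":0,"twist":0},{"fingers":0.6,"x":0.02,"y":0,"z":0,"twist":0},{"fingers":0.6,"x":0.02,"y":0,"z":0,"twist":0},{"fingers":0.6,"x":0.02,"y":0,"z":0,"twist":0}]'
```

```text
time: 33.12
position: [0.4759, 0.2861, 0.0468]
tool_rot: [0.001, 1.571, -0.0]
ft_force: [-3.2, -1.9, 5.7]
grip_width: 0.688
```

Contact on the bore floor (TCP 0.0468, as computed). Release and rise.

```bash
python3 -m creep '[{"fingers":0.72,"x":0,"y":0,"z":0,"twist":0},{"fingers":0.78,"x":0,"y":0,"z":0,"twist":0},{"fingers":0.85,"x":0,"y":0,"z":0,"twist":0},{"fingers":0.95,"x":0,"y":0,"z":0,"twist":0},{"fingers":1,"x":0,"y":0,"z":0,"twist":0},{"fingers":1,"x":0,"y":0,"z":0,"twist":0},{"fingers":1,"x":0,"y":0,"z":0,"twist":0},{"fingers":1,"x":-0.2,"y":0,"z":0,"twist":0},{"fingers":1,"x":-0.6,"y":0,"z":0,"twist":0},{"fingers":1,"x":-1.1,"y":0,"z":0,"twist":0},{"fingers":1,"x":-1.7,"y":0,"z":0,"twist":0},{"fingers":1,"x":-2.3,"y":0,"z":0,"twist":0},{"fingers":1,"x":-2.8,"y":0,"z":0,"twist":0},{"fingers":1,"x":-3.2,"y":0,"z":0,"twist":0},{"fingers":1,"x":-3.3,"y":0,"z":0,"twist":0},{"fingers":1,"x":-3.3,"y":0,"z":0,"twist":0}]'
python3 m.py pics/w12.png .4755,.285,.045,.085,.105 .475,.285,.065,.034,.042
python3 - <<'E'
from h import *
d=viewer.get_image("scene");cv2.imwrite("pics/s12.png",d["pixels"][...,::-1])
d=viewer.get_image("top");cv2.imwrite("pics/t12.png",d["pixels"][...,::-1]);W=cloud(d).reshape(-1,3)
for n,x,y,r,lo,hi in [("slim",.592,.091,.03,.1,.125),("mid",.603,-.305,.04,.095,.115),("wide",.475,.285,.045,.085,.105),("square",.592,.091,.062,.03,.043),("oblong",.603,-.305,.08,.032,.043),("round",.4745,.285,.065,.032,.043),("block",.4215,.109,.065,.024,.036),("tape",.407,-.274,.05,.04,.07),("tin",.651,-.086,.05,.05,.08),("purple",.6236,.305,.035,.06,.1)]:
    P=W[(np.hypot(W[:,0]-x,W[:,1]-y)<r)&(W[:,2]>lo)&(W[:,2]<hi)]
    if len(P)<10: print(n,len(P)); continue
    rc=cv2.minAreaRect((P[:,:2]*1000).astype(np.float32)); print(n,np.round(rc[0],1),np.round(rc[1],1),round(rc[2],1),np.round(np.median(P[:,2]),4))
print(telemetry.get_state()["ft_force"])
E
```

```text
time: 34.45
position: [0.4766, 0.2865, 0.1799]
tool_rot: [0.002, 1.568, 0.001]
ft_force: [-0.4, -0.1, -0.8]
grip_width: 0.999
.4755,.285,.045,.085,.105 4230 [475.6 285.4] [58.9 58.9] 30.8 0.096
.475,.285,.065,.034,.042 4843 [475.4 285.5] [113.7 113.9] 3.2 0.0385
slim [590.9  91.3] [26.3 26.3] 87.1 0.1163
mid [ 601.4 -305.3] [42.5 44.1] 13.1 0.1061
wide [474.2 284.5] [58.5 58.8] 21.9 0.0965
square [591.9  91.3] [77.  76.2] 10.5 0.0388
oblong [ 603.1 -305.8] [ 85.5 123.2] 15.4 0.0388
round [474.5 284.9] [114.2 114.2] 0.5 0.0389
block [421.  109.8] [54.2 94.2] 1.3 0.0305
tape [ 406.9 -274.9] [40.1 65.8] 83.9 0.0616
tin [650.2 -86.5] [69.8 70.7] 25.6 0.0687
purple [623.4 304. ] [42.8 41. ] 16.0 0.0799
[-0.17248725  0.77266737 -1.03107195]
```

View pics/s12.png

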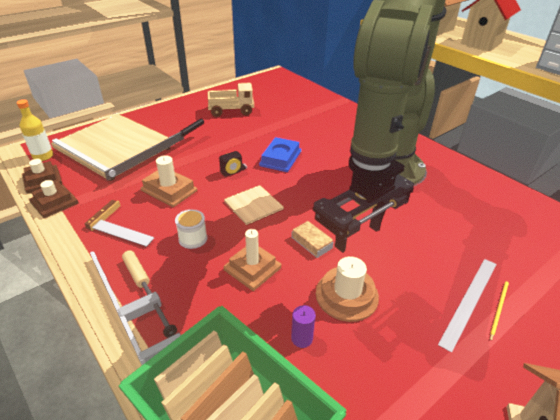

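View pics/t12.png

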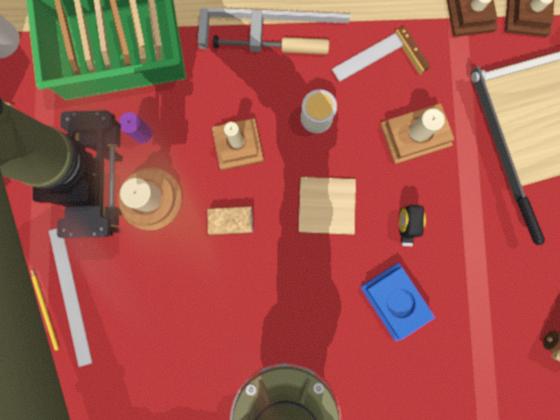

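All three candles stand upright in their own bores: top heights 0.116, 0.106 and 0.096, seen in the scene view at (252,247), (166,170) and (350,277). The offcut is empty, and the holders and bystanders match their first readings to within about 1 mm. Handing in.

```bash
python3 -c "
from bench import workorder,telemetry
print(workorder.close_job()); print(telemetry.get_state()['time'])"
```

```text
the job is handed in; nothing more can be done
None
the job is handed in; nothing more can be done
```

The job is done and handed in at about 34.5 s of the 120 s. Each candle stands upright in its own holder: thick in the round, middle in the oblong and slim in the square.

I stood the thick candle on the offcut, moved the slim one to the square holder and the middle one to the oblong holder. Then I put the thick one in the round holder. Each candle was lowered until it just touched, then released.

- **Seating:** the tops measured 96, 106 and 116 mm above the bench for the thick, middle and slim candles. That is right for candles standing on the bore floors.
- **Nothing disturbed:** the holders, sanding block, tape measure, tin and purple look-alike read within about 1 mm of their first positions. The blue look-alike was not re-measured but looks unmoved in the last pictures.
- **Forces:** the wrist force read between moves was never above about 7 N. The gripper was clear of everything at the end.
- **Problems along the way:** one move was refused because a row lacked its twist value, and nothing moved. The scene and top cameras disagreed by about 4 mm on the square holder, so I used the wrist camera, which lay between them.

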